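# Put the bottle and the jar away on the pull-out tray

## Robot

A 6-joint arm with a two-finger parallel gripper is mounted at the origin on a cart in front of the work surface, level with it; the furniture and walls round the work are solid. World frame = base frame: x ahead of the robot, y to its left, z up, the work surface at z = 0. Lengths are in m, angles in degrees, forces in N, time in s.
With the tool pointing down it reaches from about 0.375 to 0.9 m from the base axis. Payload 3.1 kg.
Tool frame: the origin (TCP) lies midway between the tips of the shut fingers; the grasp point (between the pads) lies 19 mm behind it; x points along the fingers, z is the direction in which the jaws open and shut, and the axes are right-handed (so a half turn about x gives the same grasp; the last joint's range is limited). The gripper opens to 87 mm and grips with 3 to 60 N. Pads are 19 mm wide; open, the fingers measure 117 mm over their backs; the gripper's body (75 mm by 190 mm) begins 51 mm behind the grasp point.
Start: joints at [-74.284, 30.224, 82.088, -0, 67.689, -10.227], TCP at [0.273, -0.562, 0.223] pointing down, gripper open.
Joint ranges: [-176.69, 176.69], [-43.24, 126.21], [12.49, 139.97], [-82, 262], [0, 151.66], [-163.58, 163.58]. Speed limits (degrees/s): [159.86, 159.86, 180, 180, 180, 180].

## Interface

Orientations are given as a 3x3 rotation matrix whose columns are the frame's x, y, z axes.
In Python, from rig import * gives the robot as it stands.
- The arm moves only by the tool play_rows, never from a script. Its argument "rows" is a list that holds one entry, the list of rows, each a list of 7 numbers: the shift along the tool's x, y, z in m, then the turn, a rotation vector about the tool's x, y, z in degrees, then the finger opening in m, from 0 to 0.087. A call has 1 to 12 rows; each row is the pose to reach, as a shift and turn from the pose commanded when the call began, along the tool's axes at that moment; what a row does not reach only later rows make up. A row lasts 1/10 s, in which the tool goes at most 50 mm and 8.59 degrees, less where a joint would pass 70% of its speed; a pose out of reach is approached as far as the arm can. A call with a gripper value outside its range is refused whole. The fingers move at their own pace and stop on an object; the grip force is fixed at half the most. Time passes only in rows, so rows that repeat a pose let the fingers close. It gives the time, the measured TCP pose, the force and the opening at its end, in the units of the state.
- read_state(): the state, without advancing time (a new reading comes with each control period).
- capture(name): name is "scene" or "side" or "wrist"; returns a dict with "pixels" (420x560x3 uint8, red, green, blue), "intrinsics" (3x3 intrinsics, pixels), "rvec" (rotation vector, rad) and "tvec" (3), from world to camera coordinates, as OpenCV has them. Camera axes: x right, y down, z forward; pixel columns grow to the right and rows downward; lengths in m; the calibration is good to about 2 mm. A picture is of the moment at which its call begins. There is no depth.
- hand_in(): hands the job in, once; it reports no verdict.
Trained networks look in the newest picture that a camera, given by its name, has taken for a name from the list of things; names that differ only in an ending like _2 or _b are one class to them, and where a whole thing is asked for, a point or a joint stands for the part that bears it (a point fixed in the world has none). Each returns a list of dicts, best first, with "p" (0 to 1); they miss things now and then, are a little off and sometimes report something else, mostly with a low value. They report only what shows in the picture. A call takes as long as a camera call.
- trace(camera, target): "mask" (420x560 bool, what is visible of it) and "at" ([column, row] in pixels, amid what is visible of it).
The state is a dict: "time_s": time; "joint_positions": joint angles; "qvel": joint speeds; "tau": joint torques, N m; "position": TCP position; "tcp_rot": TCP orientation; "force": force on the tool from outside, world axes, zero at the start; "moment": the same for the moment, N m; "opening": opening from 0.0 (shut) to 1.0 (fully open).
Only numpy, scipy, OpenCV 4.12 (cv2) and the standard library are available. Lean on these libraries where they do the work, as an engineer would, in place of code of your own. Each camera call takes 0.05 s, during which the arm holds its last target.

## Task

Pull the tray of the little bench cabinet fully out by its knob, take the bottle and the jar out of the sloping rack and stand both upright inside the tray, the narrow-capped bottle in its left half and the wide-capped jar in its right half as seen from the knob side, setting them down and not dropping them. Then push the tray fully home with both still standing. Knock nothing over and leave the other things on the bench where they are.

Things in the scene. Friction and masses are not known exactly. Their poses are not given: they have to be found in the camera images.
- tray (a joint): Travel of the pull-out tray in m: 0 = home in the cabinet, 0.12 = fully out against its stop (towards the knob side, the -x direction of tray_floor). It slides with about 1.5 N of friction plus light damping, stays where it is left and starts between 0 and 0.03.
- tray_floor (a point): Centre of the tray's flat bed, on its upper face (12 mm above the bench); moves with the tray. x points into the cabinet (the way the tray closes), y to the left as seen from the knob side, z up. Inside the lip the bed measures 134 mm in x (from -69 to +65) by 220 mm in y; the lip stands 10 mm above the bed.
- tray_knob (a point): Middle of the grip of the tray's upright turned wooden knob, 22 mm across, standing in front of the tray, 105 mm in front (-x) of the bed centre; moves with the tray, axes as tray_floor. The knob's top is 18 mm above this point and its foot (on a 44 mm wide tongue) 28 mm below it. It can be pinched from above.
- rack_middle (a point): Point between the feet of the two bays of the fixed wooden rack, 40 mm above the bench; x horizontal, y left, z up. Bays at y = +60 and -60 mm; which holds what varies. Things lean 30 deg from vertical, tops towards -x, on a board reaching 68 mm up from their feet, between 18 mm deep fences up to 55 mm; the foot ledge has no lip. They come out freely along their axis.
- bottle_mid (a point): Middle of the loose bottle, on its axis half-way up (67 mm from foot and top); z runs along its axis to the top. Amber, body 46 mm across up to 72 mm, shoulder to a 26 mm neck at 96 mm, black cap 30 mm across from 102 to 134 mm. 0.14 to 0.25 kg. It starts leaning in a bay of the rack.
- jar_mid (a point): Middle of the loose jar, on its axis half-way up (59 mm from foot and top); z runs along its axis to the top. Amber, straight body 46 mm across up to 94 mm, black cap 43 mm across from 100 to 118 mm. 0.14 to 0.25 kg. It starts leaning in the other bay.
- sanding_mid (a point): Bystander: point in the loose cork sanding block, 20 mm above the bench. To be left where it is.
- measure_mid (a point): Bystander: point in the loose yellow tape measure, 20 mm above the bench. To be left where it is.
- cone_mid (a point): Bystander: point in the loose black rubber cone stopper, 20 mm above the bench. To be left where it is.
- block_mid (a point): Bystander: point in the loose wooden offcut, 20 mm above the bench. To be left where it is.
- roof_edge (a point): Middle of the front edge of the fixed cabinet's roof, upper face, 184 mm above the bench (roof 14 mm thick, 306 mm wide; axes as tray_floor). A roll of tape, 25 mm high, is fixed on the roof. The cabinet is open in front. The edge lies 42 mm in front (-x) of the tray bed's centre when the tray is home, so 78 mm behind it when the tray is fully out.

How it is judged (in metres and radians):
On the way, in this order (a step that is already met when the one before it is completed fails the run):
1. the tray is pulled out (at least 100 of its 120 mm) (value of joint tray above 0.1 m), for 0.2 s.
2. with the tray out, the bottle or the jar stands upright on its side of the tray, released (value of joint tray above 0.1 m and ((angle between bottle_mid's own z axis and vertical below 0.1 rad and x of bottle_mid in the frame of tray_floor between -0.055 and 0.05 m and y of bottle_mid in the frame of tray_floor between 0.015 and 0.095 m and z of bottle_mid in the frame of tray_floor between 0.062 and 0.073 m and contact force between the fingers and bottle below 0.1 N) or (angle between jar_mid's own z axis and vertical below 0.1 rad and x of jar_mid in the frame of tray_floor between -0.055 and 0.05 m and y of jar_mid in the frame of tray_floor between -0.095 and -0.015 m and z of jar_mid in the frame of tray_floor between 0.054 and 0.065 m and contact force between the fingers and jar below 0.1 N))), for 0.2 s.
3. with the tray out, both stand upright on their sides of the tray, released (value of joint tray above 0.1 m and angle between each of bottle_mid, jar_mid's own z axis and vertical below 0.1 rad and x of bottle_mid in the frame of tray_floor between -0.055 and 0.05 m and y of bottle_mid in the frame of tray_floor between 0.015 and 0.095 m and z of bottle_mid in the frame of tray_floor between 0.062 and 0.073 m and contact force between the fingers and bottle below 0.1 N and x of jar_mid in the frame of tray_floor between -0.055 and 0.05 m and y of jar_mid in the frame of tray_floor between -0.095 and -0.015 m and z of jar_mid in the frame of tray_floor between 0.054 and 0.065 m and contact force between the fingers and jar below 0.1 N), for 0.2 s.
4. the tray is pushed home with both standing (value of joint tray below 0.008 m and angle between each of bottle_mid, jar_mid's own z axis and vertical below 0.1 rad and x of bottle_mid in the frame of tray_floor between -0.055 and 0.05 m and y of bottle_mid in the frame of tray_floor between 0.015 and 0.095 m and z of bottle_mid in the frame of tray_floor between 0.062 and 0.073 m and contact force between the fingers and bottle below 0.1 N and x of jar_mid in the frame of tray_floor between -0.055 and 0.05 m and y of jar_mid in the frame of tray_floor between -0.095 and -0.015 m and z of jar_mid in the frame of tray_floor between 0.054 and 0.065 m and contact force between the fingers and jar below 0.1 N), for 0.2 s.
At the end, for the whole second after the job is handed in: The tray is home (within 8 mm) and both stand at rest on its bed, released and upright within 0.1 rad, the bottle's axis in the left half and the jar's in the right half, each at least 15 mm from the tray's middle line, inside the lip (all of step 4 and linear speed of each of bottle, jar below 0.02 m/s); the robot touches nothing.
It fails at once if the bottle or the jar is knocked over (more than 1 rad from upright) (angle between any of bottle_mid, jar_mid's own z axis and vertical above 1 rad).
It fails at once if the bottle or the jar is dropped (faster than 0.6 m/s with no finger on it) ((linear speed of bottle above 0.6 m/s and contact force between the fingers and bottle below 0.05 N) or (linear speed of jar above 0.6 m/s and contact force between the fingers and jar below 0.05 N)).
It fails at once if a bystander is moved by more than 40 mm (distance of any of sanding_mid, measure_mid, cone_mid, block_mid from where it was at the start of the episode above 0.04 m).
It also fails if it takes over 72 s, if anything falls off the work surface, if the arm or the gripper's body presses on something with over 40 N, if the wrist force passes 120 N, or if a joint passes its speed limit or range.

## Working session

There is one attempt and no reset: what is moved stays moved. The work goes in short steps, Python scripts to look and compute and a tool call to move; the robot and the scene stay as the last step left them, time stands still between calls to the robot, and variables do not carry over. Pictures are saved under pics/ and viewed, and the job is handed in when it is done.

Besides the shell and the picture viewer there is one more tool, called after "Call:" by a JSON object that holds its "fn" and its "kwargs". play_rows: Moves the arm, as the interface text tells. Its arguments: {"type":"object","properties":{"rows":{"type":"array"}},"required":["rows"]}

```bash
ls; mkdir -p pics; python3 - <<'E'
from rig import *
import cv2,numpy as np
s=read_state();print(s)
for n in ["scene","side","wrist"]:
    c=capture(n);cv2.imwrite(f"pics/{n}0.png",c["pixels"][:,:,::-1]);print(n,c["intrinsics"],c["rvec"],c["tvec"])
    np.savez(f"{n}0.npz",**c)
    for t in ["tray_floor","tray_knob","bottle_mid","jar_mid","sanding_mid","measure_mid","cone_mid","block_mid"]:
        try:
            r=trace(n,t)
            print(t,[(round(d["p"],2),np.round(d["at"]).tolist(),int(d["mask"].sum())) for d in r[:2]])
        except Exception as e: print(t,e)
E
```

```text
pics
{'time_s': 0.0, 'joint_positions': array([-7.42836103e+01,  3.02780647e+01,  8.21572728e+01, -7.43331535e-04,
        6.76885591e+01, -1.02271726e+01]), 'qvel': array([-0.0683447 , -0.06035599,  0.02147779, -0.01733361,  0.12237231,
       -0.06900134]), 'tau': array([-1.83269374e-03, -4.40053010e+01, -1.76592582e+01,  6.31045480e-02,
        5.83075185e-02, -1.68101919e-04]), 'position': array([ 0.27324965, -0.56128189,  0.22157638]), 'tcp_rot': array([[-5.97295993e-04,  8.99223367e-01,  4.37489406e-01],
       [ 2.07830794e-03,  4.37489655e-01, -8.99221042e-01],
       [-9.99997662e-01,  3.72136581e-04, -2.13017388e-03]]), 'force': array([ 0.22758555, -1.17235943, -1.02796792]), 'moment': array([-0.04783643,  0.02135882,  0.01367502]), 'opening': 0.9984279740517871}
scene [[379.06406037   0.         277.65735601]
 [  0.         379.06406037 206.9117865 ]
 [  0.           0.           1.        ]] [ 0.75462898 -2.33327261  1.3633859 ] [0.35551963 0.27812186 0.94286412]
tray_floor [(0.56, [276.0, 212.0], 1549)]
tray_knob [(0.7, [278.0, 214.0], 1575)]
bottle_mid [(0.66, [190.0, 2
[... 339 characters left out ...]
 0.           0.           1.        ]] [ 2.228478   -0.30326104  0.16911204] [-0.5257021   0.13999233  1.39697271]
tray_floor [(0.77, [297.0, 261.0], 2125)]
tray_knob [(0.85, [300.0, 261.0], 2034)]
bottle_mid [(0.5, [263.0, 154.0], 244)]
jar_mid [(0.75, [280.0, 175.0], 342)]
sanding_mid [(0.43, [206.0, 193.0], 83)]
measure_mid []
cone_mid []
block_mid [(0.91, [288.0, 353.0], 677)]
wrist [[356.1638458    0.         280.0710376 ]
 [  0.         356.1638458  208.22245966]
 [  0.           0.           1.        ]] [-2.4396917   1.52403944  0.23202062] [-0.62566163 -0.03793145  0.39072259]
tray_floor []
tray_knob []
bottle_mid []
jar_mid []
sanding_mid []
measure_mid []
cone_mid []
block_mid []
```

View pics/scene0.png

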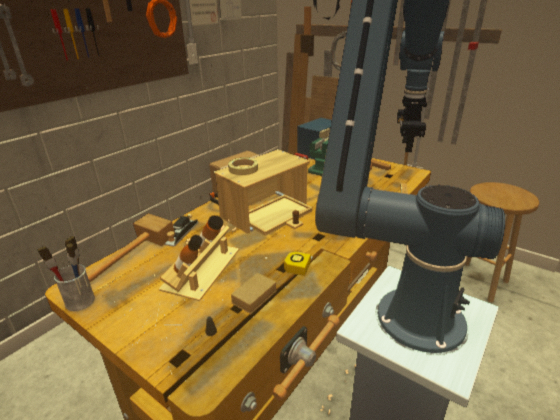

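View pics/side0.png

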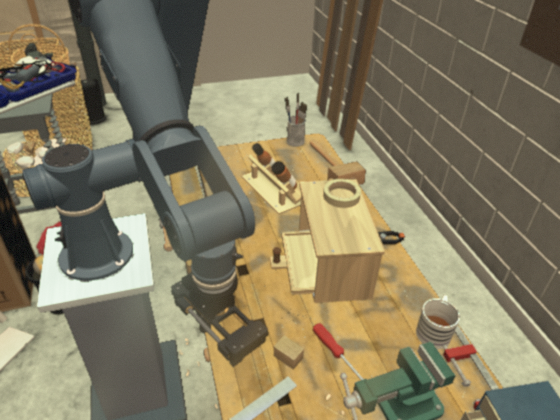

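View pics/wrist0.png

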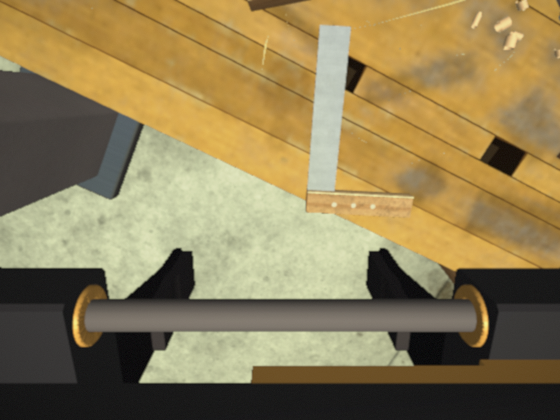

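The scene picture shows the cabinet at about (262,190) with its tray and knob at (296,215). The rack is at (205,255) with two amber things in it. The sanding block is at (253,292), the tape at (298,262) and the cone at (211,328). The side picture shows the wood offcut at (288,352). I'll zoom in next.

```bash
cat > h.py <<'E'
import numpy as np,cv2
def cam(c):
    R,_=cv2.Rodrigues(np.array(c["rvec"],float)); return np.array(c["intrinsics"]),R,np.array(c["tvec"],float).ravel()
def proj(c,P):
    K,R,t=cam(c); q=(R@np.atleast_2d(P).T).T+t; q=q@K.T; return q[:,:2]/q[:,2:]
def ray(c,uv):
    K,R,t=cam(c); d=R.T@np.linalg.inv(K)@np.array([uv[0],uv[1],1.]); return -R.T@t,d/np.linalg.norm(d)
def onz(c,uv,z):
    o,d=ray(c,uv); return o+d*(z-o[2])/d[2]
def tri(l):
    A=np.zeros((3,3));b=np.zeros(3)
    for c,uv in l:
        o,d=ray(c,uv);M=np.eye(3)-np.outer(d,d);A+=M;b+=M@o
    return np.linalg.solve(A,b)
def load(n): return dict(np.load(n))
def zoom(img,x0,y0,x1,y1,f,fn):
    im=cv2.resize(img[y0:y1,x0:x1,::-1],None,fx=f,fy=f,interpolation=cv2.INTER_CUBIC)
    cv2.imwrite(fn,im)
E
python3 - <<'E'
from h import *
s=load("scene0.npz");d=load("side0.npz")
zoom(s["pixels"],150,140,350,290,4,"pics/sz.png")
zoom(d["pixels"],220,130,400,265+0,4,"pics/dz.png")
zoom(d["pixels"],220,230,400,365,4,"pics/dz2.png")
E
```

```text
(no output)
```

View pics/sz.png

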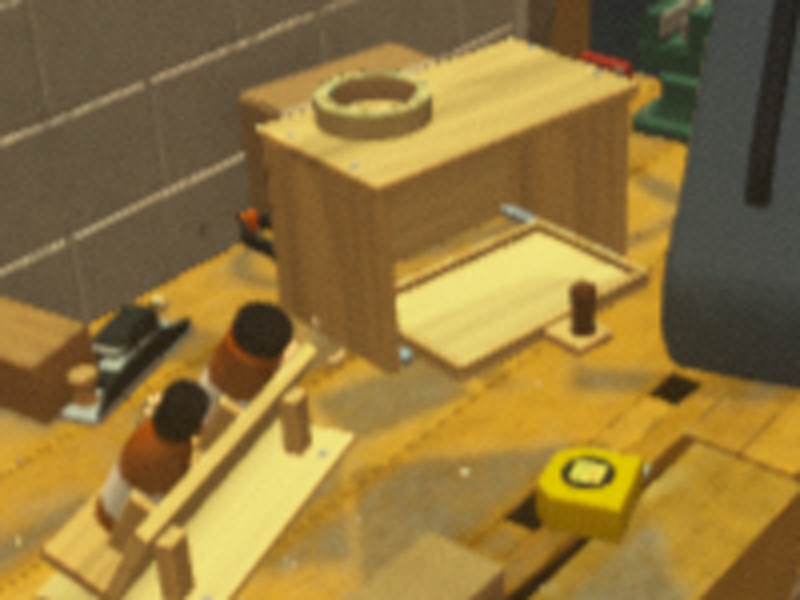

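View pics/dz.png

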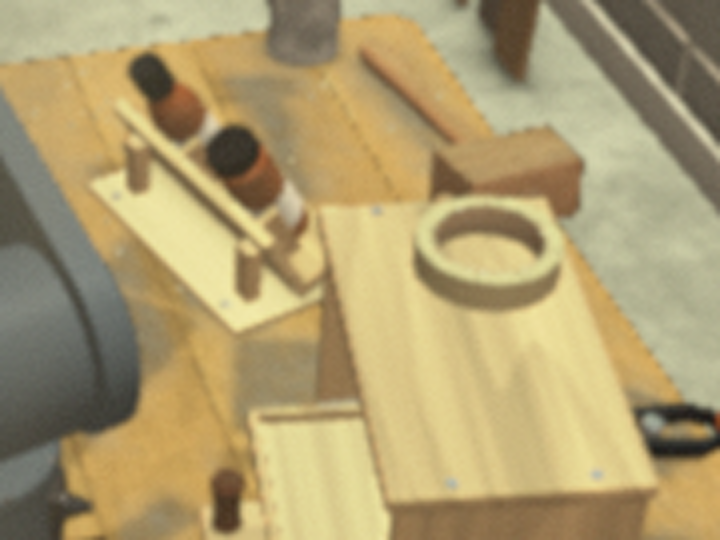

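View pics/dz2.png

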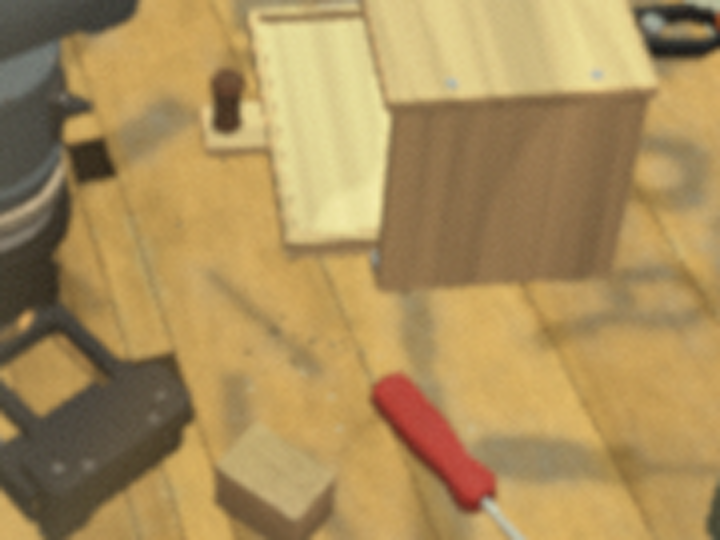

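```bash
python3 - <<'E'
from h import *
s=load("scene0.npz");d=load("side0.npz")
S=lambda x,y:(150+x/4-.4,140+y/4-.4); D=lambda x,y:(220+x/4-.4,130+y/4-.4); E=lambda x,y:(220+x/4-.4,230+y/4-.4)
np.set_printoptions(precision=4,suppress=True)
for n,a,b,z in [("roofL",S(380,187),D(320,205),.184),("roofR",S(637,88),D(390,500),.184),("knobtop",S(583,288),E(228,75),.058),
  ("jarcap",S(263,318),D(230,145),.15),("botcap",S(188,393),D(148,66),.15),
  ("trayFL",S(463,374),E(250,12),.022),("trayBR",S(645,268),E(287,243),.022),
  ("rackboardtop_R",S(305,350),D(285,260),.1),("rackboardtop_L",S(120,595),D(122,105),.1),("post1",S(297,392),D(248,245),.1),("post2",S(170,528),D(135,140),.1),
  ("meas",S(590,465),S(590,465),.04),("sand",S(430,560),S(430,560),.04)]:
    print(n,tri([(s,a),(d,b)]) if a!=b else "",onz(s,a,z),onz(d,b,z) if a!=b else "")
for n,uv in [("block",E(275,455))]: print(n,onz(d,uv,.04))
print("cone",onz(s,(211,322),.04),"sandblk",onz(s,(253,287),.04),"meas",onz(s,(298,256),.04))
E
```

```text
roofL [ 0.602  -0.0444  0.1839] [ 0.6005 -0.0436  0.184 ] [ 0.6029 -0.0435  0.184 ]
roofR [ 0.5494 -0.3406  0.1793] [ 0.542  -0.3301  0.184 ] [ 0.5484 -0.3443  0.184 ]
knobtop [ 0.497  -0.177   0.0629] [ 0.5012 -0.1838  0.058 ] [ 0.4989 -0.1718  0.058 ]
jarcap [0.5814 0.1095 0.1431] [0.5764 0.1162 0.15  ] [0.576  0.0968 0.15  ]
botcap [0.5409 0.2203 0.1553] [0.5483 0.215  0.15  ] [0.5424 0.2279 0.15  ]
trayFL [ 0.5456 -0.0684  0.016 ] [ 0.5376 -0.0606  0.022 ] [ 0.5452 -0.0735  0.022 ]
trayBR [ 0.5065 -0.2988  0.0216] [ 0.51   -0.2996  0.022 ] [ 0.5033 -0.3011  0.022 ]
rackboardtop_R [0.6098 0.0436 0.0713] [0.5802 0.0746 0.1   ] [0.5946 0.0049 0.1   ]
rackboardtop_L [0.5336 0.3102 0.0563] [0.4801 0.3414 0.1   ] [0.5248 0.2511 0.1   ]
post1 [0.5881 0.0798 0.0617] [0.5452 0.12   0.1   ] [0.5725 0.0307 0.1   ]
post2 [0.538  0.2523 0.0635] [0.5034 0.2804 0.1   ] [0.5226 0.1957 0.1   ]
meas  [0.3673 0.0041 0.04  ] 
sand  [0.3959 0.155  0.04  ] 
block [ 0.4421 -0.4702  0.04  ]
cone [0.3878 0.3366 0.04  ] sandblk [0.3858 0.1844 0.04  ] meas [0.3647 0.0032 0.04  ]
```

```bash
cat >> h.py <<'E'
from scipy.spatial.transform import Rotation as Ro
np.set_printoptions(precision=4,suppress=True)
def goal(st,p,R):
    R0=Ro.from_matrix(st["tcp_rot"]).as_matrix();p0=np.array(st["position"])
    sh=R0.T@(np.array(p)-p0); rv=Ro.from_matrix(R0.T@R).as_rotvec(degrees=True)
    print("shift",sh.round(4),"rot",rv.round(2),"rows>=",max(np.linalg.norm(sh)/.05,np.linalg.norm(rv)/8.59).round(1))
    return sh,rv
def Rdown(yawz,tilt=0):
    """jaw axis z horizontal at yaw (deg); tool x down; tilt: tool x leans toward -(tool y)... """
    z=np.array([np.cos(np.radians(yawz)),np.sin(np.radians(yawz)),0]); x=np.array([0,0,-1.]); y=np.cross(z,x)
    R=np.column_stack([x,y,z]); return R@Ro.from_rotvec([0,0,tilt],degrees=True).as_matrix()
E
python3 - <<'E'
from h import *
from rig import *
st=read_state();print(st["time_s"])
w=load("wrist0.npz");K,R,t=cam(w);o=-R.T@t
print("cam in tool",st["tcp_rot"].T@(o-st["position"]),"fwd",st["tcp_rot"].T@R[2])
R=Rdown(-100);print(R)
goal(st,[0.42,-0.165,0.24],R)
E
```

```text
1.35
cam in tool [-0.1617  0.0807  0.0007] fwd [ 0.9548 -0.2973  0.0002]
[[ 0.      0.9848 -0.1736]
 [ 0.     -0.1736 -0.9848]
 [-1.      0.      0.    ]]
shift [-0.0174  0.3055 -0.2929] rot [35.94 -0.    0.  ] rows>= 8.5
```

```bash
python3 - <<'E'
from h import *
from rig import *
st=read_state()
goal(st,[0.41,-0.165,0.24],Rdown(80))
E
```

```text
shift [-0.0174  0.2965 -0.2972] rot [-144.06   -0.     -0.  ] rows>= 16.8
```

Call:
{"fn": "play_rows", "kwargs": {"rows": [[[-0.008, 0.148, -0.148, -72, 0, 0, 0.087], [-0.008, 0.148, -0.148, -72, 0, 0, 0.087], [-0.008, 0.148, -0.148, -72, 0, 0, 0.087], [-0.008, 0.148, -0.148, -72, 0, 0, 0.087], [-0.008, 0.148, -0.148, -72, 0, 0, 0.087], [-0.008, 0.148, -0.148, -72, 0, 0, 0.087], [-0.008, 0.148, -0.148, -72, 0, 0, 0.087], [-0.008, 0.148, -0.148, -72, 0, 0, 0.087], [-0.017, 0.296, -0.297, -144, 0, 0, 0.087], [-0.017, 0.296, -0.297, -144, 0, 0, 0.087], [-0.017, 0.296, -0.297, -144, 0, 0, 0.087], [-0.017, 0.296, -0.297, -144, 0, 0, 0.087]]]}}

```text
time_s: 2.55
position: [0.4068, -0.1736, 0.2394]
tcp_rot: [[0.001, -0.634, 0.773], [-0.0, 0.773, 0.634], [-1.0, -0.001, 0.0]]
force: [0.5, -0.3, -0.4]
opening: 0.998
```

Call:
{"fn": "play_rows", "kwargs": {"rows": [[[0, 0, 0, -41, 0, 0, 0.087], [0, 0, 0, -41, 0, 0, 0.087], [0, 0, 0, -41, 0, 0, 0.087], [0, 0, 0, -41, 0, 0, 0.087], [0, 0, 0, -41, 0, 0, 0.087], [0, 0, 0, -41, 0, 0, 0.087]]]}}

```text
time_s: 3.15
position: [0.4065, -0.1751, 0.2393]
tcp_rot: [[0.0, -0.985, 0.172], [-0.0, 0.172, 0.985], [-1.0, -0.0, -0.0]]
force: [0.3, -0.4, -0.6]
opening: 1.001
```

```bash
cat > look.py <<'E'
import sys
from h import *
from rig import *
tag=sys.argv[1]; cams=sys.argv[2].split(","); tg=sys.argv[3].split(",") if len(sys.argv)>3 else []
st=read_state();print(st["time_s"],st["position"],st["joint_positions"].round(1),st["force"].round(1))
for n in cams:
    c=capture(n);np.savez(f"{n}{tag}.npz",**c);cv2.imwrite(f"pics/{n}{tag}.png",c["pixels"][:,:,::-1])
    for t in tg:
        r=trace(n,t); print(n,t,[(round(d["p"],2),np.round(d["at"],1).tolist(),int(d["mask"].sum()),[int(v) for v in cv2.boundingRect(d["mask"].astype(np.uint8))]) for d in r[:3]])
        if r: np.save(f"mask_{n}{tag}_{t}.npy",r[0]["mask"])
E
python3 look.py 1 scene,side,wrist bottle_mid,jar_mid,tray_knob
```

```text
3.15 [ 0.4065 -0.1751  0.2393] [ -37.8   14.8  105.9   -0.    59.3 -117.9] [ 0.3 -0.4 -0.6]
scene bottle_mid [(0.68, [189.5, 251.5], 501, [174, 235, 28, 37])]
scene jar_mid [(0.94, [211.8, 227.0], 391, [201, 215, 22, 26])]
scene tray_knob [(0.65, [277.2, 215.7], 1568, [249, 195, 63, 39])]
side bottle_mid [(0.75, [265.8, 156.2], 218, [258, 144, 16, 24])]
side jar_mid []
side tray_knob [(0.87, [298.3, 261.9], 2122, [271, 231, 47, 65])]
wrist bottle_mid []
wrist jar_mid []
wrist tray_knob [(0.96, [283.9, 332.1], 13634, [194, 234, 191, 144])]
```

View pics/wrist1.png

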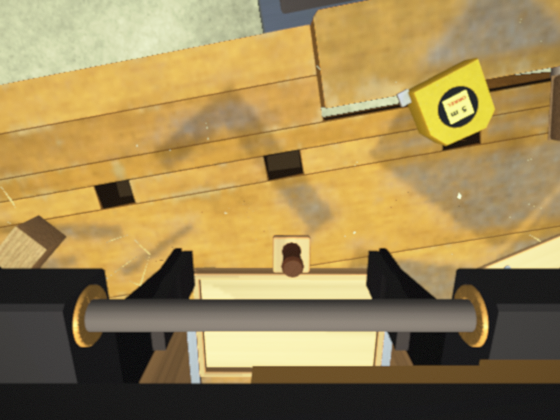

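View pics/side1.png

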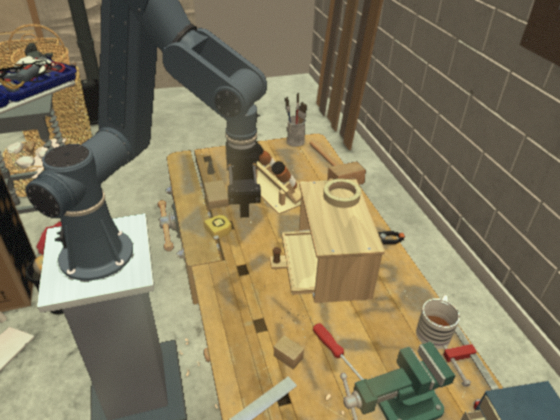

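```bash
python3 - <<'E'
from h import *
w=load("wrist1.npz")
zoom(w["pixels"],180,220,380,370,4,"pics/w1z.png")
E
```

```text
(no output)
```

View pics/w1z.png

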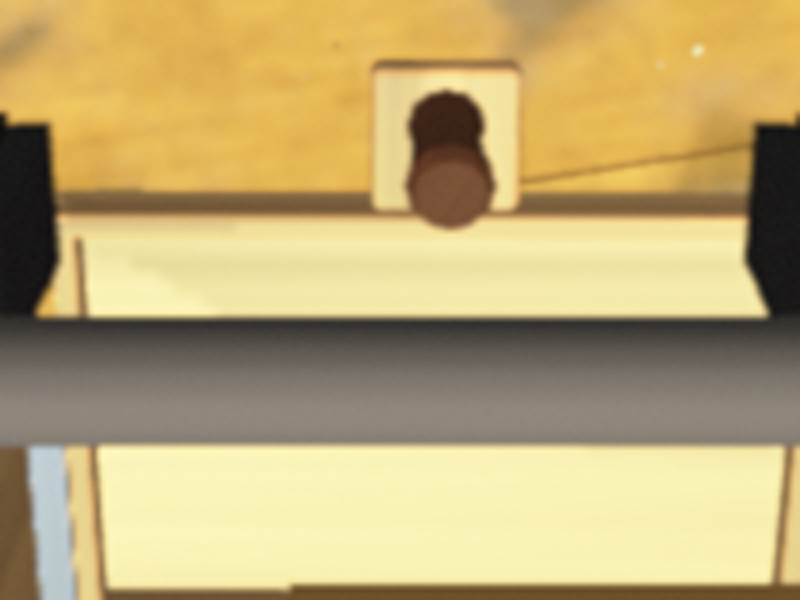

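```bash
python3 - <<'E'
from h import *
w=load("wrist1.npz");s=load("scene1.npz");d=load("side1.npz")
Z=lambda x,y:(180+x/4-.4,220+y/4-.4)
for z in (.008,.012,.016):
    a,b=onz(w,Z(374,66),z),onz(w,Z(521,66),z); print(z,np.linalg.norm(a-b),(a+b)/2)
for z in (.055,.058,.062): print("top",z,onz(w,Z(451,188),z), "diam",np.linalg.norm(onz(w,Z(407,188),z)-onz(w,Z(495,188),z)))
print(tri([(w,Z(451,188)),(s,(150+583/4-.4,140+288/4-.4)),(d,(220+228/4-.4,230+75/4-.4))]))
for z in (.01,.012,.016): print("foot",z,onz(w,Z(447,125),z))
l=[onz(w,Z(62,213),.022),onz(w,Z(750,215),.022)];v=l[1]-l[0];print("lip yaw",np.degrees(np.arctan2(v[1],v[0])),l)
l=[onz(w,Z(374,66),.012),onz(w,Z(521,66),.012)];v=l[1]-l[0];print("tongue yaw",np.degrees(np.arctan2(v[1],v[0])))
E
```

```text
0.008 0.04345916918510196 [ 0.481  -0.1757  0.008 ]
0.012 0.043016572131148505 [ 0.4794 -0.1755  0.012 ]
0.016 0.04257397507719502 [ 0.4779 -0.1754  0.016 ]
top 0.055 [ 0.4971 -0.1788  0.055 ] diam 0.023540357278809057
top 0.058 [ 0.4956 -0.1787  0.058 ] diam 0.02333611147272102
top 0.062 [ 0.4936 -0.1785  0.062 ] diam 0.023063783731270254
[ 0.4959 -0.1776  0.0625]
foot 0.01 [ 0.4988 -0.1788  0.01  ]
foot 0.012 [ 0.4979 -0.1787  0.012 ]
foot 0.016 [ 0.4962 -0.1786  0.016 ]
lip yaw 79.94120012065513 [array([ 0.5018, -0.2947,  0.022 ]), array([ 0.5373, -0.095 ,  0.022 ])]
tongue yaw 80.12145673062315
```

Call:
{"fn": "play_rows", "kwargs": {"rows": [[[0.05, -0.03, 0.004, 0, 0, 0, 0.087], [0.09, -0.06, 0.008, 0, 0, 0, 0.07], [0.12, -0.09, 0.012, 0, 0, 0, 0.06], [0.15, -0.09, 0.012, 0, 0, 0, 0.06], [0.18, -0.09, 0.012, 0, 0, 0, 0.06], [0.2, -0.09, 0.012, 0, 0, 0, 0.06], [0.215, -0.09, 0.012, 0, 0, 0, 0.06], [0.215, -0.09, 0.012, 0, 0, 0, 0.06]]]}}

```text
time_s: 4.55
position: [0.4959, -0.1781, 0.0221]
tcp_rot: [[-0.004, -0.985, 0.173], [0.002, 0.173, 0.985], [-1.0, 0.004, 0.002]]
force: [-0.4, 0.2, 0.2]
opening: 0.692
```

```bash
python3 look.py 2 wrist,side; python3 -c "
from h import *
zoom(load('wrist2.npz')['pixels'],180,210,380,360,4,'pics/w2z.png')
zoom(load('side2.npz')['pixels'],230,180,380,292,4,'pics/d2z.png')"
```

```text
4.55 [ 0.4959 -0.1781  0.0221] [ -31.9   41.4  104.1    0.    34.7 -112. ] [-0.4  0.2  0.2]
```

View pics/w2z.png

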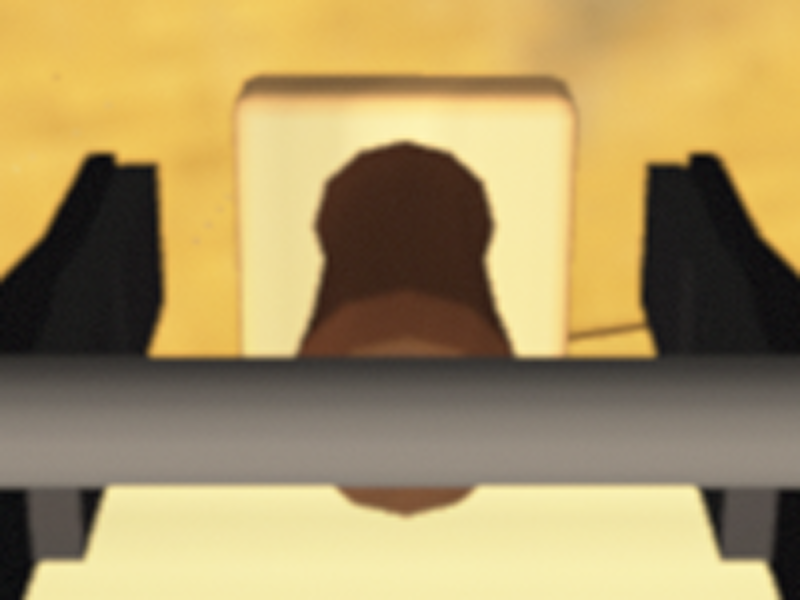

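View pics/d2z.png

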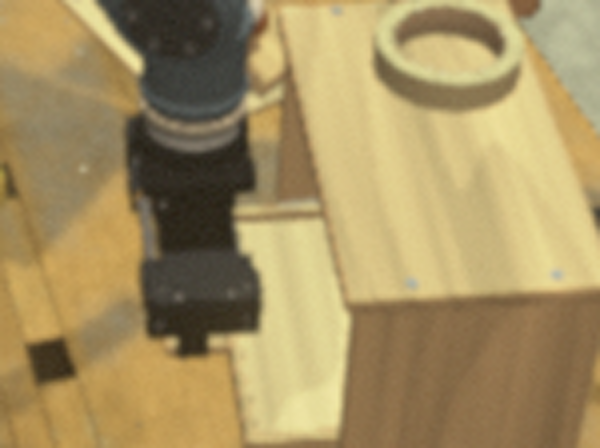

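The knob sits centred between the fingers at zoom (405,330), and the gripper is clear of the roof. I'll close on it and then pull.

Call:
{"fn": "play_rows", "kwargs": {"rows": [[[0, 0, 0, 0, 0, 0, 0.01], [0, 0, 0, 0, 0, 0, 0.01], [0, 0, 0, 0, 0, 0, 0.01], [0, 0, 0, 0, 0, 0, 0.01], [0, 0, 0, 0, 0, 0, 0.01], [0, 0, 0, 0, 0, 0, 0.01]]]}}

```text
time_s: 5.25
position: [0.4971, -0.1779, 0.0243]
tcp_rot: [[-0.0, -0.985, 0.174], [0.001, 0.174, 0.985], [-1.0, 0.0, 0.001]]
force: [0.3, 2.3, 1.5]
opening: 0.252
```

Call:
{"fn": "play_rows", "kwargs": {"rows": [[[0, 0.005, 0, 0, 0, 0, 0.01], [0, 0.015, 0, 0, 0, 0, 0.01], [0, 0.025, 0, 0, 0, 0, 0.01], [0, 0.035, 0, 0, 0, 0, 0.01], [0, 0.045, 0, 0, 0, 0, 0.01], [0, 0.055, 0, 0, 0, 0, 0.01], [0, 0.065, 0, 0, 0, 0, 0.01], [0, 0.075, 0, 0, 0, 0, 0.01], [0, 0.085, 0, 0, 0, 0, 0.01], [0, 0.092, 0, 0, 0, 0, 0.01], [0, 0.096, 0, 0, 0, 0, 0.01], [0, 0.096, 0, 0, 0, 0, 0.01]]]}}

```text
time_s: 6.45
position: [0.401, -0.1607, 0.0242]
tcp_rot: [[-0.003, -0.985, 0.173], [0.002, 0.173, 0.985], [-1.0, 0.003, 0.002]]
force: [-0.4, 4.1, 4.9]
opening: 0.25
```

Call:
{"fn": "play_rows", "kwargs": {"rows": [[[0, 0.003, 0, 0, 0, 0, 0.01], [0, 0.005, 0, 0, 0, 0, 0.01], [0, 0.005, 0, 0, 0, 0, 0.01]]]}}

```text
time_s: 6.75
position: [0.3969, -0.16, 0.0242]
tcp_rot: [[-0.002, -0.985, 0.173], [0.002, 0.173, 0.985], [-1.0, 0.002, 0.002]]
force: [1.2, 7.0, 4.3]
opening: 0.249
```

```bash
python3 look.py 3 wrist,side,scene
```

```text
6.75 [ 0.3969 -0.16    0.0242] [ -37.    38.4  118.5    0.1   23.2 -117.1] [1.2 7.  4.3]
```

View pics/wrist3.png

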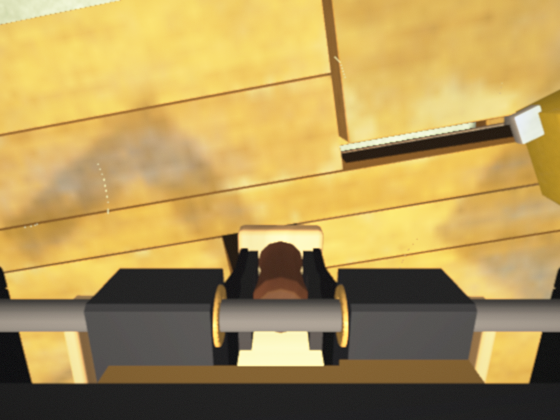

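View pics/side3.png

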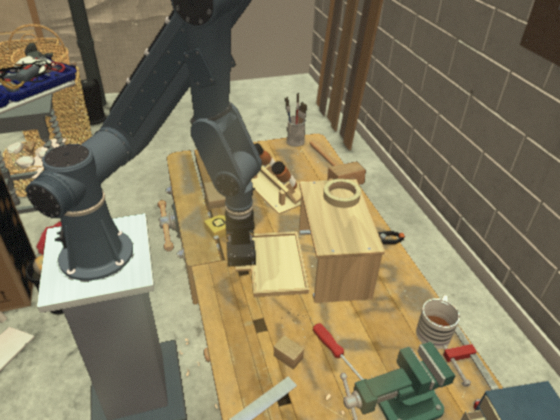

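Call:
{"fn": "play_rows", "kwargs": {"rows": [[[0, 0.003, 0, 0, 0, 0, 0.01], [0, 0.006, 0, 0, 0, 0, 0.01], [0, 0.006, 0, 0, 0, 0, 0.01]]]}}

```text
time_s: 7.2
position: [0.3945, -0.1598, 0.0243]
tcp_rot: [[0.005, -0.985, 0.175], [-0.001, 0.175, 0.985], [-1.0, -0.005, 0.0]]
force: [13.5, 14.7, 0.2]
opening: 0.252
```

Call:
{"fn": "play_rows", "kwargs": {"rows": [[[0, -0.005, 0, 0, 0, 0, 0.06], [0, -0.005, 0, 0, 0, 0, 0.06], [0, -0.005, 0, 0, 0, 0, 0.06], [0, -0.005, 0, 0, 0, 0, 0.06], [-0.03, -0.005, 0, 0, 0, 0, 0.06], [-0.07, -0.005, 0, 0, 0, 0, 0.07], [-0.12, -0.005, 0, 0, 0, 0, 0.087], [-0.17, -0.005, 0, 0, 0, 0, 0.087], [-0.22, -0.005, 0, 0, 0, 0, 0.087], [-0.22, -0.005, 0, 0, 0, 0, 0.087]]]}}

```text
time_s: 8.2
position: [0.3999, -0.1639, 0.2503]
tcp_rot: [[0.012, -0.985, 0.173], [-0.009, 0.172, 0.985], [-1.0, -0.013, -0.007]]
force: [0.7, -0.8, 0.1]
opening: 0.985
```

```bash
python3 - <<'E'
from h import *
from rig import *
goal(read_state(),[0.51,0.16,0.33],Rdown(107))
E
```

```text
shift [-0.0815 -0.0537  0.3375] rot [-26.93  -0.59   0.66] rows>= 7.0
```

Call:
{"fn": "play_rows", "kwargs": {"rows": [[[-0.06, -0.01, 0.05, -5, 0, 0, 0.087], [-0.08, -0.054, 0.338, -27, 0, 0.7, 0.087], [-0.08, -0.054, 0.338, -27, 0, 0.7, 0.087], [-0.08, -0.054, 0.338, -27, 0, 0.7, 0.087], [-0.08, -0.054, 0.338, -27, 0, 0.7, 0.087], [-0.08, -0.054, 0.338, -27, 0, 0.7, 0.087], [-0.08, -0.054, 0.338, -27, 0, 0.7, 0.087], [-0.08, -0.054, 0.338, -27, 0, 0.7, 0.087], [-0.08, -0.054, 0.338, -27, 0, 0.7, 0.087], [-0.08, -0.054, 0.338, -27, 0, 0.7, 0.087]]]}}

```text
time_s: 9.2
position: [0.5071, 0.1614, 0.3229]
tcp_rot: [[-0.015, -0.956, -0.293], [-0.002, -0.293, 0.956], [-1.0, 0.015, 0.002]]
force: [-0.7, 0.2, -0.3]
opening: 0.999
```

```bash
python3 look.py 4 wrist,scene,side bottle_mid,jar_mid
```

```text
9.2 [0.5071 0.1614 0.3229] [   5.6   17.2   87.1   -0.    76.5 -101.4] [-0.7  0.2 -0.3]
wrist bottle_mid [(0.8, [323.2, 244.7], 1613, [301, 223, 47, 47])]
wrist jar_mid [(0.57, [217.4, 245.9], 1839, [194, 218, 52, 50]), (0.39, [55.0, 86.0], 16096, [0, 0, 135, 175])]
scene bottle_mid [(0.78, [189.9, 252.2], 516, [174, 234, 28, 38])]
scene jar_mid [(0.95, [209.8, 229.5], 374, [200, 216, 23, 26])]
side bottle_mid []
side jar_mid [(0.59, [281.9, 172.2], 342, [271, 161, 25, 26])]
```

View pics/wrist4.png

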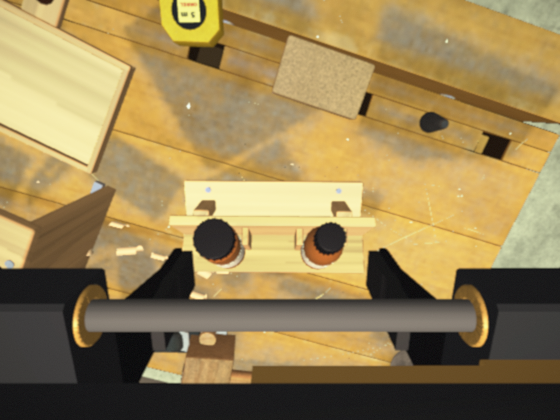

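```bash
python3 -c "
from h import *
zoom(load('wrist4.npz')['pixels'],165,165,385,290,3.6,'pics/w4z.png')
zoom(load('scene4.npz')['pixels'],150,200,260,300,6,'pics/s4z.png')"
```

```text
(no output)
```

View pics/w4z.png

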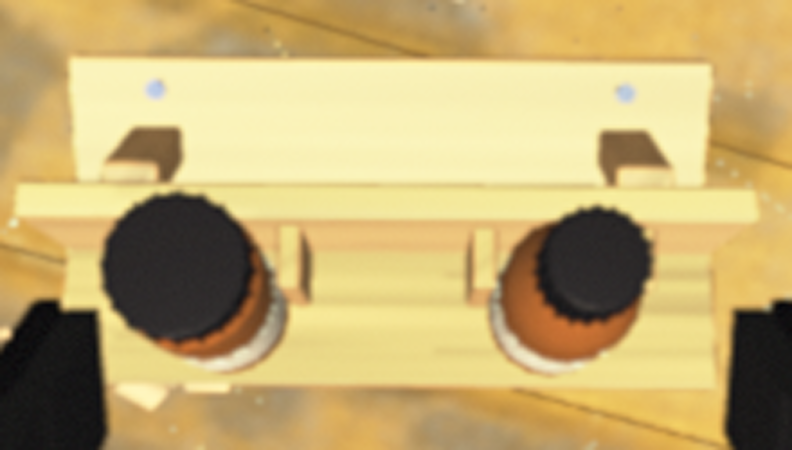

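View pics/s4z.png

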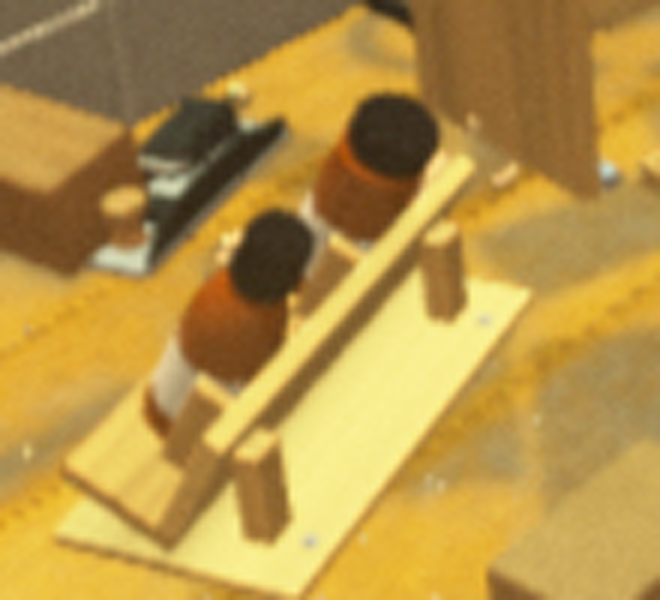

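```bash
cat > fit.py <<'E'
from h import *
from scipy.optimize import least_squares
V={"w":load("wrist4.npz"),"s":load("scene4.npz"),"d":load("side0.npz")}
# boxes for cap search
box={("w","j"):(190,215,240,262),("w","b"):(311,220,350,256),("s","j"):(206,213,226,233),("s","b"):(186,232,204,252),
     ("d","j"):(269,158,290,178),("d","b"):(249,141,266,157)}
cent={};U=4
for (v,i),(x0,y0,x1,y1) in box.items():
    im=cv2.resize(V[v]["pixels"][y0:y1,x0:x1],None,fx=U,fy=U,interpolation=cv2.INTER_CUBIC)
    m=(im.max(2)<75).astype(np.uint8)
    n,l,stt,ce=cv2.connectedComponentsWithStats(m); k=1+np.argmax(stt[1:,4])
    m=(l==k); ys,xs=np.nonzero(m)
    cent[v,i]=(x0+(xs.mean()+.5)/U-.5,y0+(ys.mean()+.5)/U-.5,m.sum()/U**2)
def capc(c,foot,ax,r,h0,h1):
    a=np.linspace(0,2*np.pi,60);u=np.cross(ax,[0,0,1.]) if abs(ax[2])<.99 else np.array([1.,0,0]);u/=np.linalg.norm(u);w=np.cross(ax,u)
    P=np.vstack([foot+h*ax+r*(np.cos(a)[:,None]*u+np.sin(a)[:,None]*w) for h in(h0,h1)])
    q=proj(c,P);hl=cv2.convexHull(q.astype(np.float32));M=cv2.moments(hl);return np.array([M["m10"]/M["m00"],M["m01"]/M["m00"],M["m00"]])
dim={"j":(.0215,.100,.118),"b":(.015,.102,.134)}
def axis(yaw,lean): return np.array([-np.sin(lean)*np.cos(yaw),-np.sin(lean)*np.sin(yaw),np.cos(lean)])
def model(p):
    x,y,z,yaw=p[:4]; ax=axis(yaw,np.radians(30)); yy=np.array([-np.sin(yaw),np.cos(yaw),0])
    return {"j":(np.array([x,y,z])-.06*yy,ax),"b":(np.array([x,y,z])+.06*yy,ax)}
def res(p,full=False):
    m=model(p);out=[]
    for (v,i),c in cent.items():
        f,ax=m[i];q=capc(V[v],f,ax,*dim[i]);w={"w":1,"s":1,"d":.7}[v]
        out+=list(w*(q[:2]-c[:2]))
        if full: print(v,i,np.round(c,1),np.round(q,1))
    return np.array(out)
if __name__=="__main__":
    r=least_squares(res,[.62,.17,.04,np.radians(17)],loss="soft_l1");print(r.x,np.degrees(r.x[3]));res(r.x,True)
    np.save("rack.npy",r.x)
    for i,(f,a) in model(r.x).items(): print(i,"foot",f,"axis",a,"top",f+a*dim[i][2])
E
python3 fit.py
```

```text
[0.6173 0.1846 0.0389 0.2912] 16.68709241872546
w j [ 214.1  238.9 1294.1] [ 213.8  239.3 1456.2]
w b [329.1 238.2 758.8] [329.5 238.3 848.4]
s j [215.1 222.3 139.6] [215.6 222.8 183.2]
s b [194.8 242.6 131.9] [195.4 243.  171.9]
d j [277.7 167.7 109.2] [277.6 167.5 154. ]
d b [257.7 149.1  64.3] [257.1 148.7 106.2]
j foot [0.6345 0.1271 0.0389] axis [-0.4789 -0.1436  0.866 ] top [0.578  0.1102 0.1411]
b foot [0.6    0.2421 0.0389] axis [-0.4789 -0.1436  0.866 ] top [0.5359 0.2228 0.1549]
```

```bash
python3 - <<'E'
from h import *
from rig import *
from fit import model
p=np.load("rack.npy");p[2]=.0393;m=model(p)
f,a=m["j"]; R=Rdown(np.degrees(p[3])+90,-30);print(R,-a)
st=read_state()
goal(st,f+a*.178,R)
print("pre",f+a*.178,"grip",f+a*.068)
E
```

```text
[[ 0.4789 -0.8296 -0.2871]
 [ 0.1436 -0.2487  0.9579]
 [-0.866  -0.5     0.    ]] [ 0.4789  0.1436 -0.866 ]
shift [ 0.1303 -0.0232 -0.0701] rot [  0.28   0.24 -30.67] rows>= 3.6
pre [0.5492 0.1016 0.1935] grip [0.6019 0.1174 0.0982]
```

Call:
{"fn": "play_rows", "kwargs": {"rows": [[[0.0, -0.012, -0.03, 0, 0, -8, 0.087], [0.03, -0.023, -0.07, 0, 0, -16, 0.087], [0.07, -0.023, -0.07, 0.2, 0.2, -24, 0.087], [0.11, -0.023, -0.07, 0.3, 0.2, -30.7, 0.087], [0.13, -0.023, -0.07, 0.3, 0.2, -30.7, 0.087], [0.13, -0.023, -0.07, 0.3, 0.2, -30.7, 0.087], [0.13, -0.023, -0.07, 0.3, 0.2, -30.7, 0.087]]]}}

```text
time_s: 10.35
position: [0.5469, 0.102, 0.1914]
tcp_rot: [[0.474, -0.832, -0.287], [0.145, -0.248, 0.958], [-0.868, -0.496, 0.003]]
force: [0.6, -0.8, -0.1]
opening: 1.002
```

```bash
python3 look.py 5 wrist,side jar_mid; python3 - <<'E'
from h import *
from rig import *
from fit import model
p=np.load("rack.npy");p[2]=.0393;f,a=model(p)["j"]
st=read_state();print(st["tcp_rot"]);goal(st,f+a*.068,Rdown(np.degrees(p[3])+90,-30))
E
```

```text
10.35 [0.5469 0.102  0.1914] [  -7.7   21.   116.6   39.4   19.  -149.3] [ 0.6 -0.8 -0.1]
wrist jar_mid [(0.84, [281.4, 224.0], 4267, [247, 182, 66, 80])]
side jar_mid [(0.71, [280.1, 174.7], 352, [271, 163, 26, 26])]
[[ 0.4818 -0.8274 -0.2885]
 [ 0.1446 -0.2497  0.9575]
 [-0.8642 -0.5031 -0.0006]]
shift [ 0.1107  0.0026 -0.0002] rot [0.09 0.01 0.2 ] rows>= 2.2
```

View pics/wrist5.png

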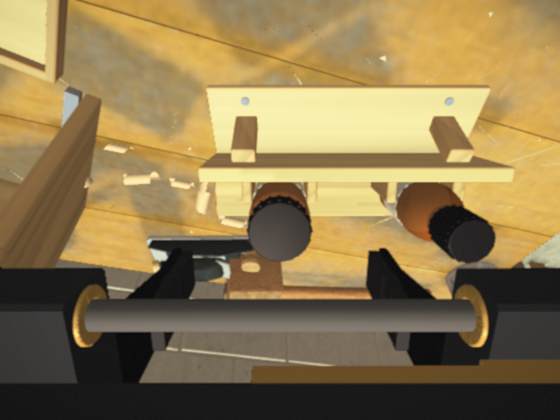

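View pics/side5.png

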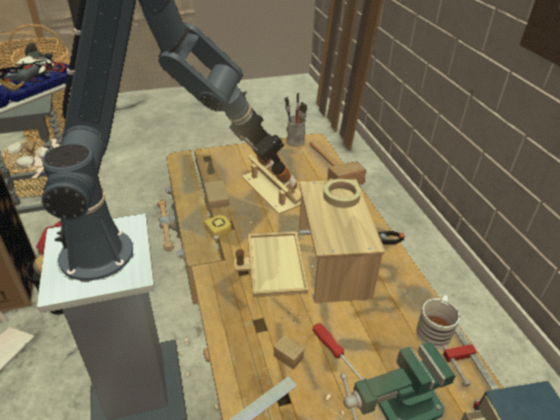

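```bash
cat > kin.py <<'E'
from h import *
from scipy.optimize import least_squares
D=[([-74.2836,30.278,82.157,0,67.6886,-10.227],[.27325,-.56128,.22158]),
([-37.8,14.8,105.9,0,59.3,-117.9],[.4065,-.1751,.2393]),
([-31.9,41.4,104.1,0,34.7,-112.],[.4959,-.1781,.0221]),
([-37,38.4,118.5,.1,23.2,-117.1],[.3969,-.16,.0242]),
([5.6,17.2,87.1,0,76.5,-101.4],[.5071,.1614,.3229]),
([-7.7,21,116.6,39.4,19,-149.3],[.5469,.102,.1914])]
def rot(ax,d): return Ro.from_euler(ax,d,degrees=True).as_matrix()
def fk(q,P):
    h,a1,l2,e,l4,l6,lat=P
    R=rot('z',q[0]);p=np.array([0,0,h])+R@[a1,lat,0]
    R=R@rot('y',q[1]);p=p+R@[0,0,l2]
    R=R@rot('y',q[2]);p=p+R@[e,0,l4]
    R=R@rot('z',q[3]);R=R@rot('y',q[4]);p=p+R@[0,0,l6]
    R=R@rot('z',q[5]);return p,R
# tool: x along fingers = R z
def res(P): return np.concatenate([fk(q,P)[0]-p for q,p in D])*1000
best=None
r=least_squares(res,[.2,0,.4,0,.4,.2,.15]);
P=r.x
def toolR(R,off):  # tool x = flange z
    return R@rot('z',off)@np.array([[0,0,1],[0,1,0],[-1,0,0]]).T if 0 else R@rot('z',off)@np.column_stack([[0,0,1.],[1.,0,0],[0,1.,0]])
if __name__=="__main__":
    print(P,np.round(r.fun,1))
E
python3 kin.py
python3 - <<'E'
from kin import *
from rig import *
st=read_state();p,R=fk(st["joint_positions"],P);print(p,st["position"])
# find offset
M=R.T@st["tcp_rot"];print(M)
E
```

```text
[ 0.274  -0.0006  0.5881  0.1139  0.3919  0.3056  0.111 ] [-0.1  0.3 -0.1  0.1  0.2 -0.3  0.3 -0.  -0.  -0.   0.2 -0.   0.2 -0.1
  0.2  0.  -0.2  0.3]
[0.5505 0.1022 0.195 ] [0.5507 0.1022 0.1952]
[[-0.  0. -1.]
 [ 0.  1.  0.]
 [ 1. -0. -0.]]
```

```bash
cat >> kin.py <<'E'
MT=np.array([[0,0,-1.],[0,1,0],[1,0,0]])
LO=np.array([-176.69,-43.24,12.49,-82,0,-163.58]);HI=np.array([176.69,126.21,139.97,262,151.66,163.58])
def ik(p,Rt,q0):
    def f(q):
        a,R=fk(q,P);return np.concatenate([(a-p)*10,Ro.from_matrix((R@MT).T@Rt).as_rotvec()*1, (q-q0)*1e-6])
    r=least_squares(f,np.clip(q0,LO+.01,HI-.01),bounds=(LO,HI),xtol=1e-12,ftol=1e-12);a,R=fk(r.x,P)
    return r.x,np.linalg.norm(a-p)*1000,np.degrees(Ro.from_matrix((R@MT).T@Rt).magnitude())
E
python3 - <<'E'
from kin import *
from rig import *
from fit import model
p=np.load("rack.npy");p[2]=.0393;m=model(p);yaw=np.degrees(p[3])+90
q=np.array(read_state()["joint_positions"])
for flip in (0,1):
  for it,g in (("j",.068),("b",.099)):
    f,a=m[it];R=Rdown(yaw,-30)
    if flip: R=R@Ro.from_rotvec([180,0,0],degrees=True).as_matrix()
    qq=q.copy(); qq[5]+=180*flip
    for h in (.11,.08,.05,.02,0):
        qq,e1,e2=ik(f+a*(g+h),R,qq);print(flip,it,h,qq.round(1),e1.round(2),e2.round(2))
E
```

```text
0 j 0.11 [  -7.7   20.9  116.4   39.2   19.  -149.1] 0.0 0.0
0 j 0.08 [  -6.8   24.9  115.8   45.8   16.1 -155.3] 0.0 0.0
0 j 0.05 [  -6.    28.8  115.    54.    13.8 -163.1] 0.0 0.0
0 j 0.02 [  -4.8   32.4  113.2   55.3   12.2 -163.6] 0.28 1.0
0 j 0 [  -4.2   34.8  111.8   55.8   11.4 -163.6] 0.44 1.63
0 b 0.11 [   9.    16.8  116.6   13.1   17.2 -109.2] 0.0 0.0
0 b 0.08 [   9.3   20.8  116.4   16.    13.5 -112. ] 0.0 0.0
0 b 0.05 [   9.5   24.7  115.8   20.5   10.2 -116.4] 0.0 0.0
0 b 0.02 [   9.8   28.6  115.    27.9    7.4 -123.7] 0.0 0.0
0 b 0 [  10.    31.2  114.3   35.8    5.8 -131.5] 0.0 0.0
1 j 0.11 [ -7.7  20.9 116.4  39.2  19.   30.9] 0.0 0.0
1 j 0.08 [ -6.8  24.9 115.8  45.8  16.1  24.7] 0.0 0.0
1 j 0.05 [ -6.   28.8 115.   54.   13.8  16.9] 0.0 0.0
1 j 0.02 [ -5.2  32.6 113.9  63.7  12.    7.6] 0.0 0.0
1 j 0 [ -4.8  35.  113.   70.7  11.2   0.8] 0.0 0.0
1 b 0.11 [  9.   16.8 116.6  13.1  17.2  70.8] 0.0 0.0
1 b 0.08 [  9.3  20.8 116.4  16.   13.5  68. ] 0.0 0.0
1 b 0.05 [  9.5  24.7 115.8  20.5  10.2  63.6] 0.0 0.0
1 b 0.02 [  9.8  28.6 115.   27.9   7.4  56.3] 0.0 0.0
1 b 0 [ 10.   31.2 114.3  35.8   5.8  48.5] 0.0 0.0
```

Call:
{"fn": "play_rows", "kwargs": {"rows": [[[0, 0, 0, 90, 0, 0, 0.087], [0, 0, 0, 90, 0, 0, 0.087], [0, 0, 0, 90, 0, 0, 0.087], [0, 0, 0, 90, 0, 0, 0.087], [0, 0, 0, 90, 0, 0, 0.087], [0, 0, 0, 90, 0, 0, 0.087], [0, 0, 0, 90, 0, 0, 0.087], [0, 0, 0, 90, 0, 0, 0.087], [0, 0, 0, 90, 0, 0, 0.087], [0, 0, 0, 90, 0, 0, 0.087], [0, 0, 0, 90, 0, 0, 0.087]]]}}

```text
time_s: 11.65
position: [0.5504, 0.1024, 0.1953]
tcp_rot: [[0.482, -0.285, 0.828], [0.145, 0.958, 0.246], [-0.864, 0.002, 0.503]]
force: [0.1, -0.3, 0.3]
opening: 0.998
```

Call:
{"fn": "play_rows", "kwargs": {"rows": [[[0, 0, 0, 90, 0, 0, 0.087], [0, 0, 0, 90, 0, 0, 0.087], [0, 0, 0, 90, 0, 0, 0.087], [0, 0, 0, 90, 0, 0, 0.087], [0, 0, 0, 90, 0, 0, 0.087], [0, 0, 0, 90, 0, 0, 0.087], [0, 0, 0, 90, 0, 0, 0.087], [0, 0, 0, 90, 0, 0, 0.087], [0, 0, 0, 90, 0, 0, 0.087], [0, 0, 0, 90, 0, 0, 0.087], [0, 0, 0, 90, 0, 0, 0.087], [0, 0, 0, 90, 0, 0, 0.087]]]}}

```text
time_s: 12.85
position: [0.5503, 0.1024, 0.1952]
tcp_rot: [[0.482, 0.827, 0.289], [0.145, 0.25, -0.957], [-0.864, 0.503, 0.001]]
force: [-0.6, 0.7, -0.1]
opening: 1.002
```

```bash
python3 look.py 6 wrist,scene jar_mid,bottle_mid; python3 - <<'E'
from h import *
from rig import *
from fit import model
p=np.load("rack.npy");p[2]=.0393;f,a=model(p)["j"]
st=read_state();goal(st,f+a*.068,Rdown(np.degrees(p[3])+90,-30)@Ro.from_rotvec([180,0,0],degrees=True).as_matrix())
zoom(load("scene6.npz")["pixels"],140,140,300,260,5,"pics/s6z.png")
E
```

```text
12.85 [0.5503 0.1024 0.1952] [ -7.6  20.8 116.3  39.4  19.1  30.8] [-0.6  0.7 -0.1]
wrist jar_mid [(0.62, [281.3, 214.6], 4668, [248, 165, 66, 93])]
wrist bottle_mid [(0.61, [123.8, 215.3], 6032, [65, 164, 117, 94])]
scene jar_mid [(0.93, [209.5, 227.2], 396, [200, 215, 23, 28])]
scene bottle_mid [(0.55, [187.6, 252.7], 546, [174, 233, 29, 39])]
shift [ 0.1103 -0.0005  0.0008] rot [ 0.07 -0.06 -0.05] rows>= 2.2
```

View pics/wrist6.png

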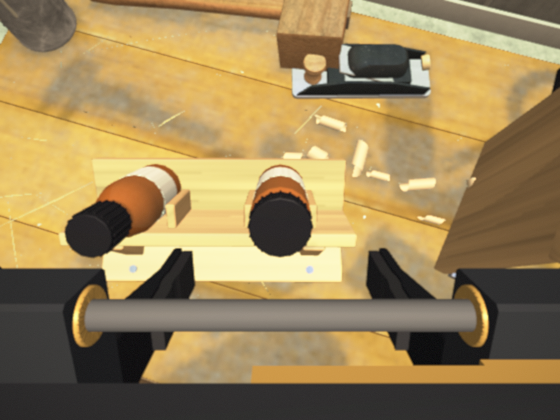

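View pics/s6z.png

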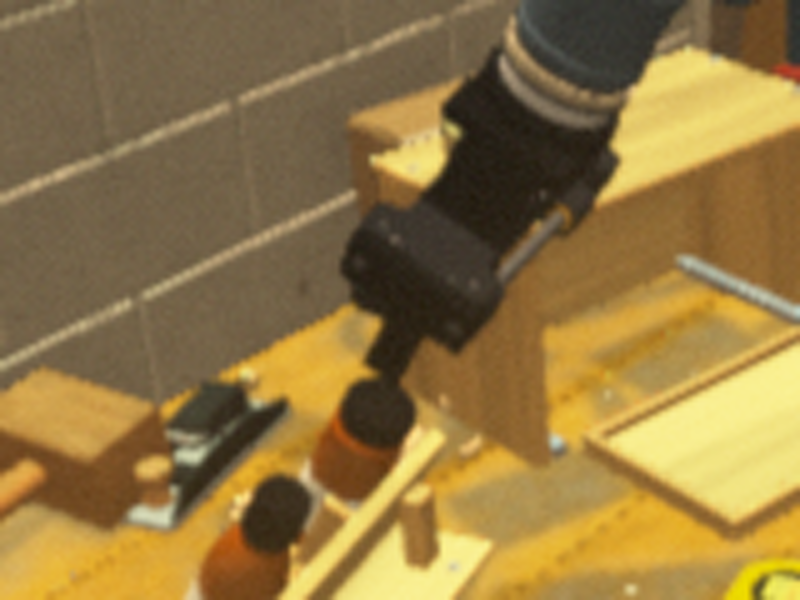

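Call:
{"fn": "play_rows", "kwargs": {"rows": [[[0.02, 0, 0.001, 0, 0, 0, 0.087], [0.04, 0, 0.001, 0, 0, 0, 0.087], [0.06, 0, 0.001, 0, 0, 0, 0.087], [0.08, 0, 0.001, 0, 0, 0, 0.087], [0.095, 0, 0.001, 0, 0, 0, 0.087], [0.105, 0, 0.001, 0, 0, 0, 0.087], [0.109, 0, 0.001, 0, 0, 0, 0.087], [0.109, 0, 0.001, 0, 0, 0, 0.087]]]}}

```text
time_s: 13.95
position: [0.6016, 0.1171, 0.0988]
tcp_rot: [[0.478, 0.83, 0.288], [0.145, 0.249, -0.958], [-0.866, 0.5, -0.001]]
force: [-0.0, -0.5, 0.5]
opening: 0.998
```

```bash
python3 look.py 7 wrist,scene; python3 - <<'E'
from h import *
zoom(load("scene7.npz")["pixels"],140,160,300,280,5,"pics/s7z.png")
E
```

```text
13.95 [0.6016 0.1171 0.0988] [ -4.8  35.  113.   70.7  11.3   0.8] [-0.  -0.5  0.5]
```

View pics/wrist7.png

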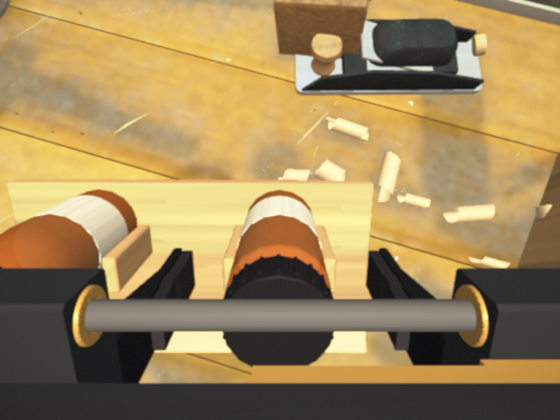

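View pics/s7z.png

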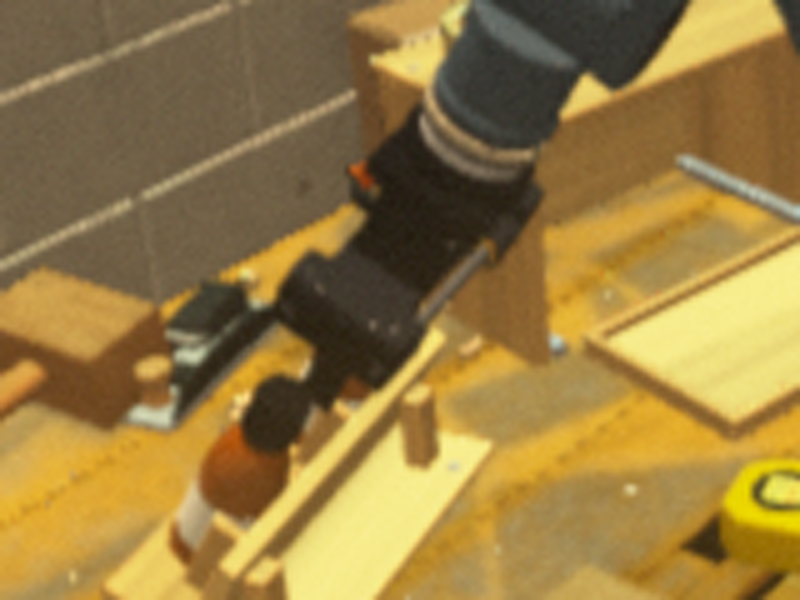

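Call:
{"fn": "play_rows", "kwargs": {"rows": [[[0, 0, 0, 0, 0, 0, 0.035], [0, 0, 0, 0, 0, 0, 0.035], [0, 0, 0, 0, 0, 0, 0.035], [0, 0, 0, 0, 0, 0, 0.035], [0, 0, 0, 0, 0, 0, 0.035], [0, 0, 0, 0, 0, 0, 0.035]]]}}

```text
time_s: 14.65
position: [0.6015, 0.1171, 0.0993]
tcp_rot: [[0.479, 0.829, 0.288], [0.145, 0.249, -0.958], [-0.866, 0.5, -0.001]]
force: [0.1, 1.6, 1.7]
opening: 0.544
```

Call:
{"fn": "play_rows", "kwargs": {"rows": [[[-0.005, 0, 0, 0, 0, 0, 0.035], [-0.015, 0, 0, 0, 0, 0, 0.035], [-0.03, 0, 0, 0, 0, 0, 0.035], [-0.045, 0, 0, 0, 0, 0, 0.035], [-0.06, 0, 0, 0, 0, 0, 0.035], [-0.075, 0, 0, 0, 0, 0, 0.035], [-0.09, 0, 0, 0, 0, 0, 0.035], [-0.105, 0, 0, 0, 0, 0, 0.035], [-0.12, 0, 0, 0, 0, 0, 0.035], [-0.13, 0, 0, 0, 0, 0, 0.035], [-0.13, 0, 0, 0, 0, 0, 0.035]]]}}

```text
time_s: 15.75
position: [0.5388, 0.0982, 0.2126]
tcp_rot: [[0.48, 0.829, 0.288], [0.145, 0.249, -0.958], [-0.865, 0.501, -0.0]]
force: [0.6, 0.3, -2.2]
opening: 0.519
```

```bash
python3 look.py 8 wrist,scene,side; python3 - <<'E'
from h import *
zoom(load("scene8.npz")["pixels"],140,120,300,240,5,"pics/s8z.png")
E
```

```text
15.75 [0.5388 0.0982 0.2126] [ -8.4  18.  116.7  35.7  21.5  34.1] [ 0.6  0.3 -2.2]
```

View pics/wrist8.png

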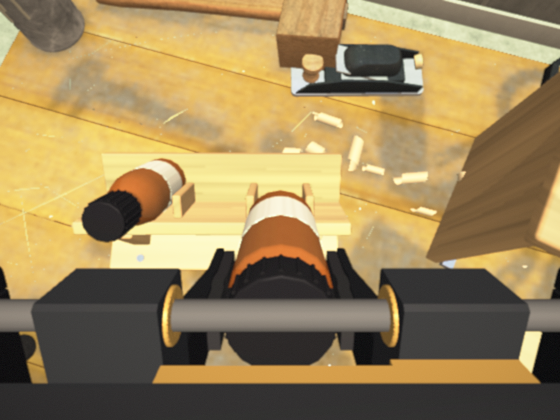

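View pics/s8z.png

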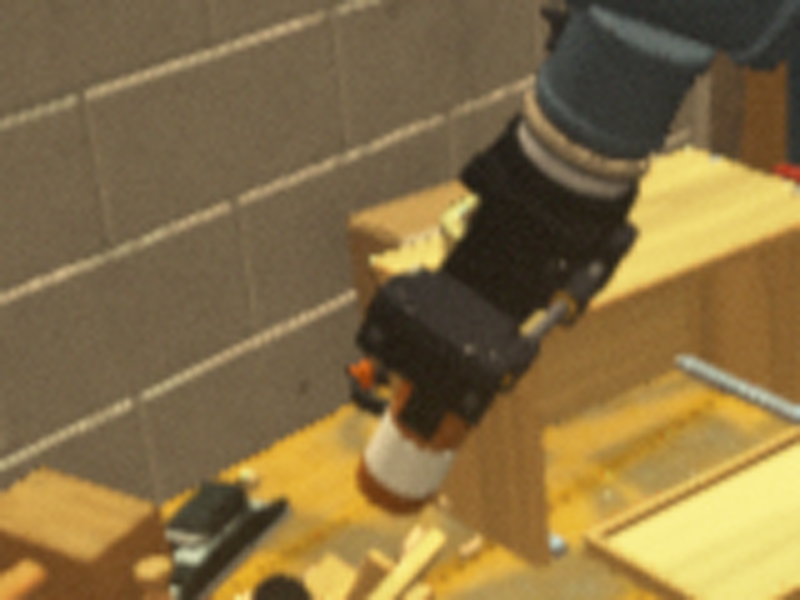

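```bash
python3 - <<'E'
from kin import *
from rig import *
st=read_state();q=np.array(st["joint_positions"])
C=np.array([.498,-.1784]);ux=np.array([np.cos(np.radians(-10)),np.sin(np.radians(-10))]);uy=np.array([-ux[1],ux[0]])
J=C-.012*ux-.052*uy;B=C-.012*ux+.052*uy;print("J",J,"B",B)
R=Rdown(-100)
for z in (.26,.2,.12,.081):
    q,e,e2=ik(np.array([*J,z]),R,q);print(z,q.round(1),e,e2)
goal(st,[*J,.24],R)
goal(st,[.50,.0,.25],Rdown(-85))
E
```

```text
J [ 0.4772 -0.2275] B [ 0.4952 -0.1251]
0.26 [-37.6  20.2  93.2   0.   66.6  62.4] 9.730029140661766e-08 3.2290381255703414e-07
0.2 [-37.6  24.6  97.2  -0.   58.2  62.4] 1.91855394562923e-08 4.099882829069761e-08
0.12 [-37.6  31.5 101.3  -0.   47.2  62.4] 2.5552875644388527e-08 5.518765273954651e-08
0.081 [-37.6  35.3 102.7  -0.   42.   62.4] 1.2126355021761598e-08 2.574913663912786e-08
shift [-0.1017 -0.1182  0.2941] rot [ 26.11  -7.06 -29.42] rows>= 6.7
shift [-0.0665 -0.0376  0.0828] rot [ 11.46  -3.14 -29.87] rows>= 3.7
```

Call:
{"fn": "play_rows", "kwargs": {"rows": [[[-0.004, -0.004, 0.009, 0.8, -0.2, -0.9, 0.035], [-0.012, -0.012, 0.03, 2.6, -0.7, -2.9, 0.035], [-0.022, -0.024, 0.06, 5.2, -1.4, -5.9, 0.035], [-0.032, -0.036, 0.09, 7.8, -2.1, -8.8, 0.035], [-0.042, -0.048, 0.12, 10.4, -2.8, -11.8, 0.035], [-0.052, -0.06, 0.15, 13, -3.5, -14.7, 0.035], [-0.062, -0.072, 0.18, 15.6, -4.2, -17.6, 0.035], [-0.072, -0.084, 0.21, 18.2, -4.9, -20.6, 0.035], [-0.082, -0.096, 0.24, 20.8, -5.6, -23.5, 0.035], [-0.092, -0.108, 0.27, 23.4, -6.3, -26.4, 0.035], [-0.1, -0.116, 0.288, 25.6, -6.9, -28.8, 0.035], [-0.102, -0.118, 0.294, 26.1, -7.1, -29.4, 0.035]]]}}

```text
time_s: 17.1
position: [0.4782, -0.2299, 0.2402]
tcp_rot: [[0.001, 0.984, -0.176], [-0.001, -0.176, -0.984], [-1.0, 0.002, 0.001]]
force: [0.2, 0.2, -2.2]
opening: 0.517
```

Call:
{"fn": "play_rows", "kwargs": {"rows": [[[0, 0, 0, 0, 0, 0, 0.035], [0, 0, 0, 0, 0, 0, 0.035]]]}}

```text
time_s: 17.3
position: [0.4768, -0.226, 0.24]
tcp_rot: [[0.0, 0.985, -0.173], [0.001, -0.173, -0.985], [-1.0, -0.0, -0.001]]
force: [0.1, 0.5, -2.1]
opening: 0.519
```

```bash
python3 look.py 9 wrist,scene,side jar_mid,tray_floor; python3 - <<'E'
from kin import *
from rig import *
st=read_state();print(st["tcp_rot"])
zoom(load("scene9.npz")["pixels"],200,110,360,230,5,"pics/s9z.png")
zoom(load("side9.npz")["pixels"],200,180,360,300,5,"pics/d9z.png")
goal(st,[.4772,-.2275,.10],Rdown(-100))
E
```

```text
17.3 [ 0.4768 -0.226   0.24  ] [-37.6  21.5  94.8   0.1  63.7  62.4] [ 0.1  0.5 -2.1]
wrist jar_mid [(0.76, [281.3, 272.7], 11931, [226, 189, 110, 177]), (0.54, [14.8, 284.1], 469, [2, 264, 25, 36])]
wrist tray_floor [(0.79, [223.5, 158.6], 27760, [117, 95, 229, 161])]
scene jar_mid [(0.62, [305.8, 172.6], 160, [302, 160, 9, 21])]
scene tray_floor [(0.63, [289.7, 224.6], 1558, [256, 204, 60, 44])]
side jar_mid [(0.76, [274.1, 228.0], 334, [267, 214, 18, 25])]
side tray_floor [(0.89, [273.6, 266.3], 3445, [234, 232, 74, 66]), (0.5, [275.1, 228.0], 366, [267, 213, 18, 26]), (0.34, [208.8, 172.8], 97, [206, 161, 9, 15])]
[[ 0.0013  0.9849 -0.1733]
 [-0.0009 -0.1733 -0.9849]
 [-1.      0.0015  0.0006]]
shift [ 0.141  -0.0002  0.0002] rot [ 0.02  0.04 -0.08] rows>= 2.8
```

View pics/s9z.png

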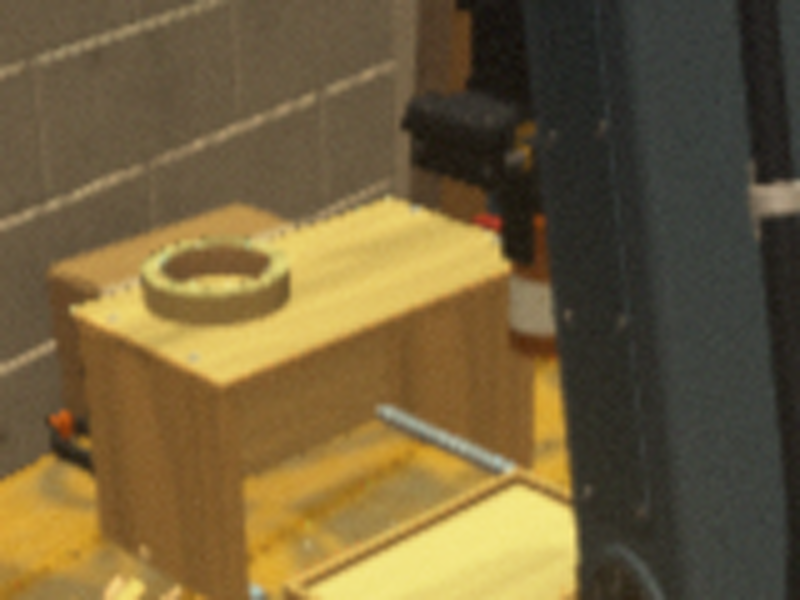

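View pics/d9z.png

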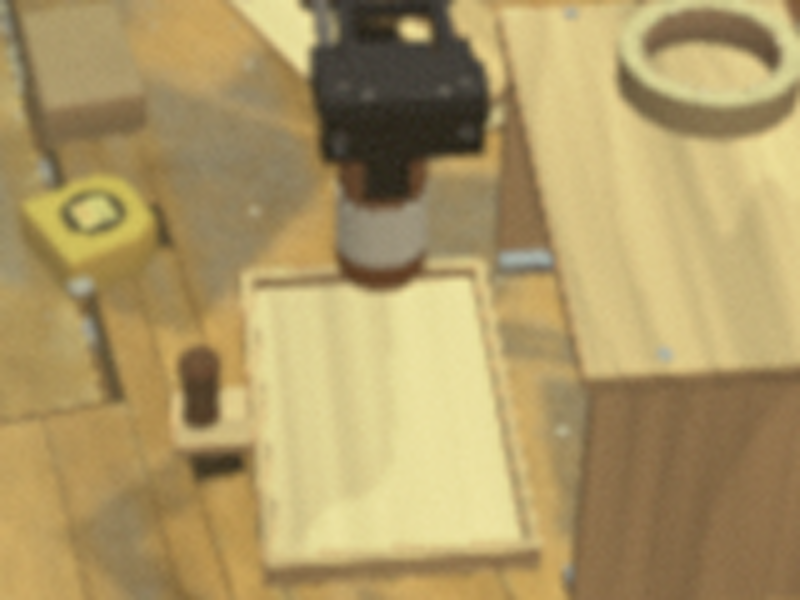

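View pics/wrist9.png

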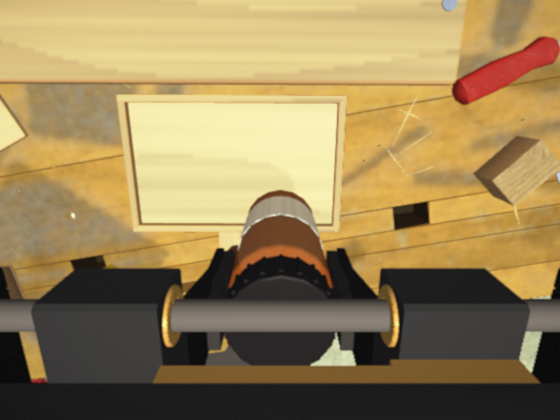

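```bash
python3 - <<'E'
from h import *
from fit import capc
w=load("wrist9.npz");d=load("side9.npz")
zoom(w["pixels"],105,80,365,245,3,"pics/w9z.png")
for dz in (.066,.069,.072):
    foot=np.array([.4768,-.226,.240-dz]);a=np.linspace(0,2*np.pi,60)
    q=proj(d,foot+.023*np.c_[np.cos(a),np.sin(a),0*a]);print(dz,"bottom row",q[:,1].max(),"cols",q[:,0].min(),q[:,0].max(), "zoom",(q[:,1].max()-180)*5,(q[:,0].min()-200)*5,(q[:,0].max()-200)*5)
E
```

```text
0.066 bottom row 237.2368025954129 cols 266.02745740136714 283.91709549727955 zoom 286.1840129770645 330.1372870068357 419.58547748639774
0.069 bottom row 238.11334637035614 cols 266.0228887788119 283.88529122853953 zoom 290.5667318517807 330.1144438940594 419.42645614269765
0.072 bottom row 238.9871868721369 cols 266.0183340454574 283.8535836514394 zoom 294.93593436068454 330.0916702272869 419.26791825719704
```

View pics/w9z.png

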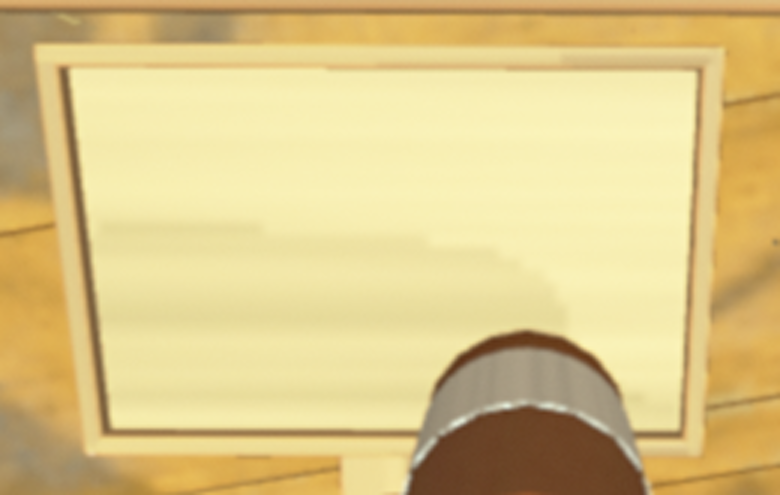

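```bash
python3 - <<'E'
from h import *
w=load("wrist9.npz");Z=lambda x,y:(105+x/3-.33,80+y/3-.33)
bl,br=onz(w,Z(62,67),.022),onz(w,Z(700,67),.022)
fl,fr=onz(w,Z(107,430),.012),onz(w,Z(683,432),.012)
print(bl,br,np.linalg.norm(bl-br));print(fl,fr,np.linalg.norm(fl-fr))
ux=np.array([np.cos(np.radians(-10)),np.sin(np.radians(-10))]);uy=np.array([-ux[1],ux[0]])
f=(fl+fr)[:2]/2;b=(bl+br)[:2]/2
print("C from front",f+.069*ux,"from back",b-.065*ux,"depth",(b-f)@ux, "yaw",np.degrees(np.arctan2(*(fl-fr)[[1,0]])),np.degrees(np.arctan2(*(bl-br)[[1,0]])))
E
```

```text
[ 0.5793 -0.0845  0.022 ] [ 0.542  -0.2986  0.022 ] 0.21729710905754063
[ 0.4472 -0.0573  0.012 ] [ 0.4082 -0.2768  0.012 ] 0.22296280980540184
C from front [ 0.4957 -0.179 ] from back [ 0.4966 -0.1802] depth 0.1351582147682056 yaw 79.92736462615821 80.12160246873087
```

Call:
{"fn": "play_rows", "kwargs": {"rows": [[[0.01, 0, 0, 0, 0, 0, 0.035], [0.03, 0, 0, 0, 0, 0, 0.035], [0.05, 0, 0, 0, 0, 0, 0.035], [0.07, 0, 0, 0, 0, 0, 0.035], [0.09, 0, 0, 0, 0, 0, 0.035], [0.11, 0, 0, 0, 0, 0, 0.035], [0.13, 0, 0, 0, 0, 0, 0.035], [0.143, 0, 0, 0, 0, 0, 0.035], [0.15, 0, 0, 0, 0, 0, 0.035], [0.152, 0, 0, 0, 0, 0, 0.035], [0.152, 0, 0, 0, 0, 0, 0.035]]]}}

```text
time_s: 18.85
position: [0.4775, -0.2277, 0.0888]
tcp_rot: [[0.001, 0.985, -0.174], [-0.001, -0.174, -0.985], [-1.0, 0.001, 0.001]]
force: [-0.9, 0.2, -1.8]
opening: 0.521
```

Call:
{"fn": "play_rows", "kwargs": {"rows": [[[0.002, 0, 0, 0, 0, 0, 0.035], [0.004, 0, 0, 0, 0, 0, 0.035], [0.005, 0, 0, 0, 0, 0, 0.035]]]}}

```text
time_s: 19.15
position: [0.4776, -0.2277, 0.0842]
tcp_rot: [[0.002, 0.985, -0.174], [-0.001, -0.174, -0.985], [-1.0, 0.002, 0.001]]
force: [-1.0, -0.3, -2.5]
opening: 0.519
```

Call:
{"fn": "play_rows", "kwargs": {"rows": [[[0.001, 0, 0, 0, 0, 0, 0.035], [0.002, 0, 0, 0, 0, 0, 0.035], [0.002, 0, 0, 0, 0, 0, 0.035]]]}}

```text
time_s: 19.45
position: [0.4774, -0.2276, 0.0818]
tcp_rot: [[0.001, 0.985, -0.174], [-0.001, -0.174, -0.985], [-1.0, 0.001, 0.001]]
force: [-0.1, 0.5, -1.9]
opening: 0.525
```

```bash
python3 look.py 10 side; python3 - <<'E'
from h import *
zoom(load("side10.npz")["pixels"],220,200,340,290,6,"pics/d10z.png")
E
```

```text
19.45 [ 0.4774 -0.2276  0.0818] [-37.6  35.2 102.7   0.   42.   62.4] [-0.1  0.5 -1.9]
```

View pics/d10z.png

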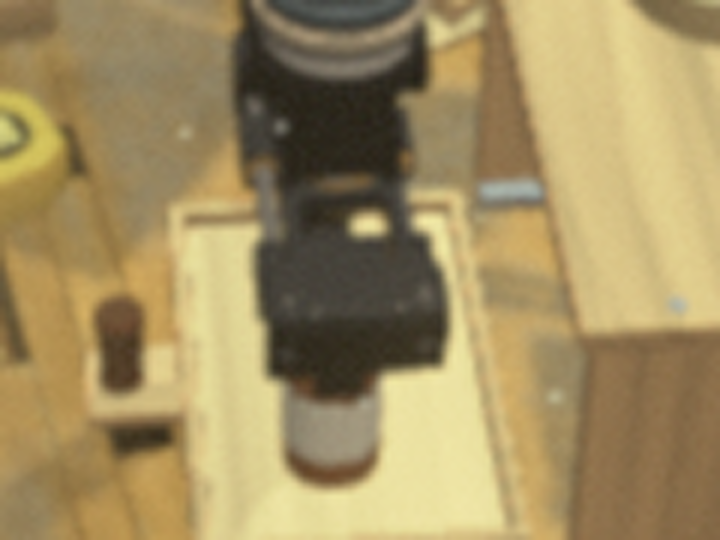

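Still free of the bed. I'll lower in 1 mm steps until it touches.

Call:
{"fn": "play_rows", "kwargs": {"rows": [[[0.001, 0, 0, 0, 0, 0, 0.035], [0.001, 0, 0, 0, 0, 0, 0.035], [0.002, 0, 0, 0, 0, 0, 0.035], [0.002, 0, 0, 0, 0, 0, 0.035]]]}}

```text
time_s: 19.9
position: [0.4778, -0.2277, 0.0807]
tcp_rot: [[0.002, 0.985, -0.174], [-0.001, -0.174, -0.985], [-1.0, 0.002, 0.001]]
force: [-0.7, 0.3, 3.7]
opening: 0.518
```

Call:
{"fn": "play_rows", "kwargs": {"rows": [[[0, 0, 0, 0, 0, 0, 0.055], [0, 0, 0, 0, 0, 0, 0.065], [0, 0, 0, 0, 0, 0, 0.08], [0, 0, 0, 0, 0, 0, 0.08], [0, 0, 0, 0, 0, 0, 0.08]]]}}

```text
time_s: 20.4
position: [0.4774, -0.2276, 0.0797]
tcp_rot: [[0.001, 0.985, -0.174], [-0.001, -0.174, -0.985], [-1.0, 0.001, 0.001]]
force: [0.3, -0.4, -0.4]
opening: 0.875
```

Call:
{"fn": "play_rows", "kwargs": {"rows": [[[-0.01, 0, 0, 0, 0, 0, 0.08], [-0.03, 0, 0, 0, 0, 0, 0.08], [-0.05, 0, 0, 0, 0, 0, 0.08], [-0.08, 0, 0, 0, 0, 0, 0.08], [-0.11, 0, 0, 0, 0, 0, 0.08], [-0.15, 0, 0, 0, 0, 0, 0.08], [-0.17, 0, 0, 0, 0, 0, 0.08]]]}}

```text
time_s: 21.1
position: [0.4784, -0.2283, 0.2539]
tcp_rot: [[0.006, 0.985, -0.174], [-0.004, -0.174, -0.985], [-1.0, 0.007, 0.003]]
force: [0.2, 0.2, -0.2]
opening: 0.916
```

```bash
python3 look.py 11 side,wrist jar_mid; python3 - <<'E'
from h import *
zoom(load("side11.npz")["pixels"],220,200,340,290,6,"pics/d11z.png")
E
```

```text
21.1 [ 0.4784 -0.2283  0.2539] [-37.6  20.5  93.8   0.   65.2  62.4] [ 0.2  0.2 -0.2]
side jar_mid [(0.61, [276.1, 261.6], 682, [267, 240, 18, 42]), (0.36, [288.7, 348.7], 642, [273, 336, 30, 33])]
wrist jar_mid [(0.86, [276.7, 190.9], 2901, [253, 156, 52, 71]), (0.72, [224.2, 74.7], 66825, [0, 0, 450, 278])]
```

View pics/d11z.png

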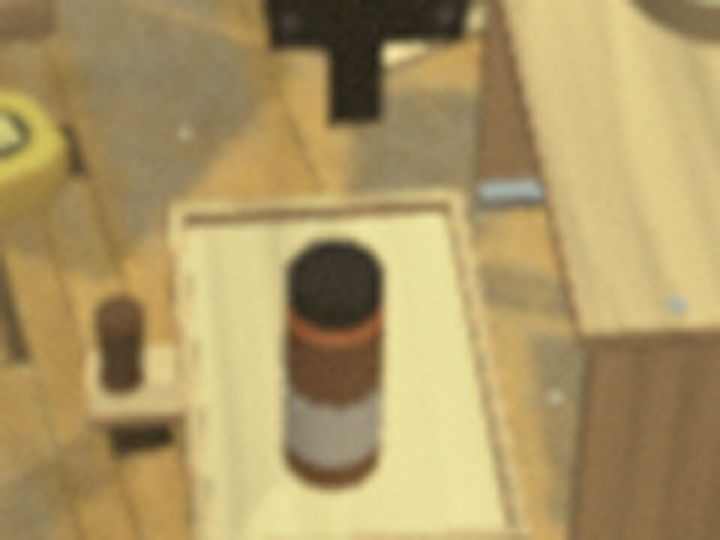

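View pics/wrist11.png

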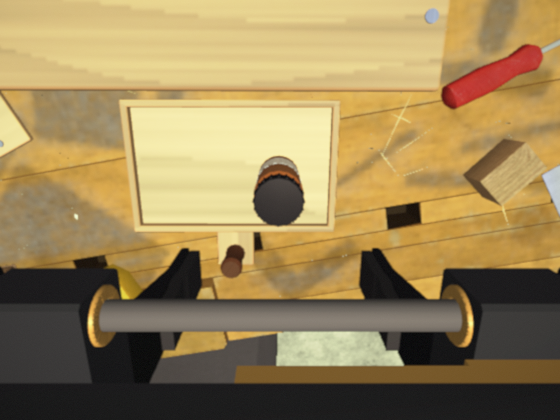

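```bash
python3 - <<'E'
from kin import *
from rig import *
from fit import model
p=np.load("rack.npy");p[2]=.0393;f,a=model(p)["b"];yaw=np.degrees(p[3])+90
R=Rdown(yaw,-30)@Ro.from_rotvec([180,0,0],degrees=True).as_matrix()
st=read_state();print(f+a*.199,f+a*.099);goal(st,f+a*.199,R)
goal(st,[.49,.05,.27],Rdown(-80))
E
```

```text
[0.5047 0.2135 0.2116] [0.5526 0.2278 0.125 ]
shift [ 0.0381 -0.0493 -0.4389] rot [-26.06   7.06  29.36] rows>= 8.9
shift [-0.0201 -0.0353 -0.2753] rot [-20.01   0.07  -0.09] rows>= 5.6
```

Call:
{"fn": "play_rows", "kwargs": {"rows": [[[-0.01, -0.002, -0.02, 0, 0, 0, 0.087], [-0.02, -0.005, -0.05, -2, 0, 0, 0.087], [-0.03, -0.01, -0.09, -4, 0, 1, 0.087], [-0.03, -0.015, -0.135, -7, 1, 4, 0.087], [-0.03, -0.02, -0.18, -10, 2, 8, 0.087], [-0.03, -0.025, -0.225, -13, 3, 12, 0.087], [-0.02, -0.03, -0.27, -16, 4, 17, 0.087], [-0.01, -0.035, -0.315, -19, 5, 21, 0.087], [0.01, -0.04, -0.36, -22, 6, 25, 0.087], [0.025, -0.045, -0.4, -25, 7, 28, 0.087], [0.035, -0.049, -0.43, -26, 7.1, 29.4, 0.087], [0.038, -0.049, -0.439, -26.1, 7.1, 29.4, 0.087]]]}}

```text
time_s: 22.5
position: [0.5012, 0.2154, 0.2075]
tcp_rot: [[0.471, 0.833, 0.292], [0.146, 0.253, -0.956], [-0.87, 0.493, -0.002]]
force: [0.4, -1.9, -0.1]
opening: 1.003
```

Call:
{"fn": "play_rows", "kwargs": {"rows": [[[0, 0, 0, 0, 0, 0, 0.087], [0, 0, 0, 0, 0, 0, 0.087]]]}}

```text
time_s: 22.7
position: [0.5046, 0.2132, 0.2104]
tcp_rot: [[0.477, 0.83, 0.288], [0.145, 0.25, -0.958], [-0.867, 0.498, -0.001]]
force: [0.6, -0.1, 0.2]
opening: 1.002
```

```bash
python3 look.py 12 wrist,scene bottle_mid; python3 - <<'E'
from kin import *
from rig import *
from fit import model,capc
p=np.load("rack.npy");p[2]=.0393;f,a=model(p)["b"];yaw=np.degrees(p[3])+90
R=Rdown(yaw,-30)@Ro.from_rotvec([180,0,0],degrees=True).as_matrix()
st=read_state();goal(st,f+a*.099,R);print(st["joint_positions"].round(1))
w=load("wrist12.npz");print(capc(w,f,a,.015,.102,.134),capc(w,f,a,.015,.133,.134))
E
```

```text
22.7 [0.5046 0.2132 0.2104] [  9.   18.2 116.7  14.4  15.9  69.3] [ 0.6 -0.1  0.2]
wrist bottle_mid [(0.61, [280.0, 201.2], 3518, [253, 158, 54, 84])]
scene bottle_mid [(0.83, [189.0, 252.2], 550, [173, 234, 29, 39])]
shift [ 0.0998 -0.0006 -0.0012] rot [-0.06 -0.02 -0.04] rows>= 2.0
[  8.9  18.1 116.6  14.4  15.9  69.4]
[ 278.8463  215.5088 1919.7609] [ 278.7569  220.7712 1487.1275]
```

View pics/wrist12.png

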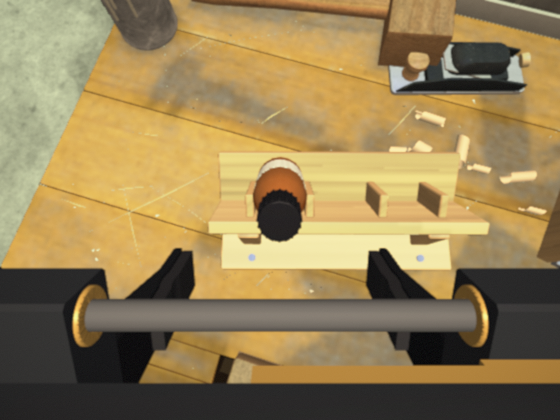

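Call:
{"fn": "play_rows", "kwargs": {"rows": [[[0.02, 0, -0.001, 0, 0, 0, 0.08], [0.04, 0, -0.001, 0, 0, 0, 0.07], [0.06, 0, -0.001, 0, 0, 0, 0.06], [0.08, 0, -0.001, 0, 0, 0, 0.06], [0.092, 0, -0.001, 0, 0, 0, 0.06], [0.1, 0, -0.001, 0, 0, 0, 0.06], [0.1, 0, -0.001, 0, 0, 0, 0.06], [0.1, 0, -0.001, 0, 0, 0, 0.06]]]}}

```text
time_s: 23.7
position: [0.5531, 0.2282, 0.1252]
tcp_rot: [[0.479, 0.829, 0.287], [0.144, 0.248, -0.958], [-0.866, 0.501, -0.001]]
force: [0.5, 0.4, 0.0]
opening: 0.69
```

Call:
{"fn": "play_rows", "kwargs": {"rows": [[[0, 0, 0, 0, 0, 0, 0.02], [0, 0, 0, 0, 0, 0, 0.02], [0, 0, 0, 0, 0, 0, 0.02], [0, 0, 0, 0, 0, 0, 0.02], [0, 0, 0, 0, 0, 0, 0.02], [0, 0, 0, 0, 0, 0, 0.02]]]}}

```text
time_s: 24.3
position: [0.5529, 0.2288, 0.1252]
tcp_rot: [[0.479, 0.829, 0.288], [0.145, 0.249, -0.958], [-0.866, 0.501, -0.001]]
force: [-1.3, -1.0, 1.2]
opening: 0.336
```

```bash
python3 look.py 13 wrist,scene; python3 - <<'E'
from h import *
zoom(load("scene13.npz")["pixels"],140,160,300,280,5,"pics/s13z.png")
E
```

```text
24.3 [0.5529 0.2288 0.1252] [ 10.   31.2 114.3  36.4   5.7  47.9] [-1.3 -1.   1.2]
```

View pics/wrist13.png

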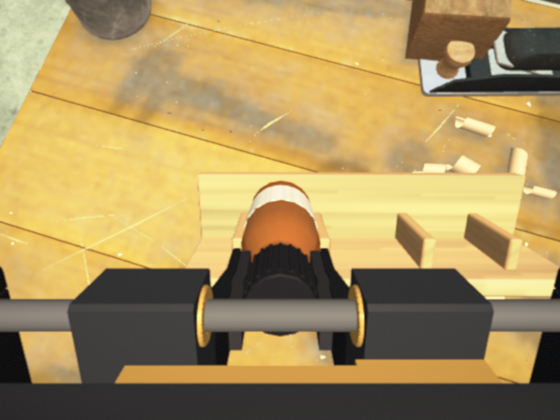

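View pics/s13z.png

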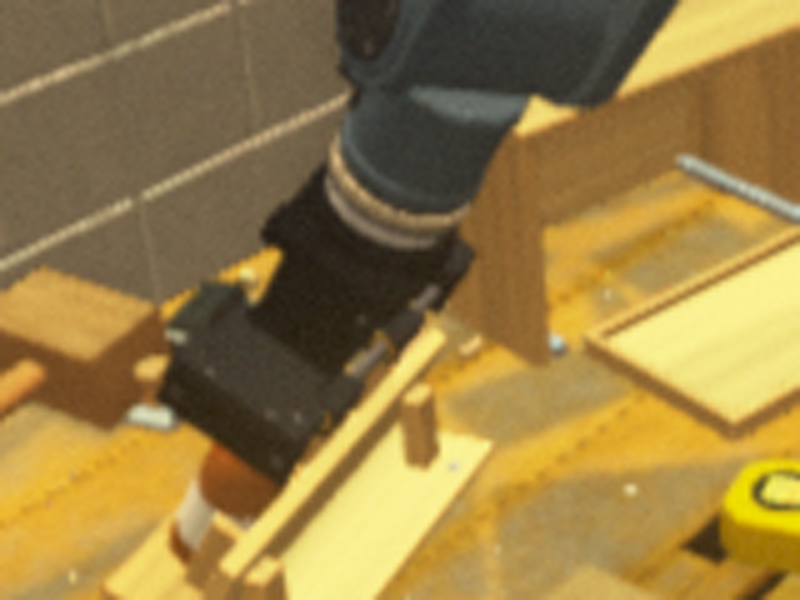

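Call:
{"fn": "play_rows", "kwargs": {"rows": [[[-0.005, 0, 0, 0, 0, 0, 0.02], [-0.015, 0, 0, 0, 0, 0, 0.02], [-0.03, 0, 0, 0, 0, 0, 0.02], [-0.045, 0, 0, 0, 0, 0, 0.02], [-0.06, 0, 0, 0, 0, 0, 0.02], [-0.075, 0, 0, 0, 0, 0, 0.02], [-0.09, 0, 0, 0, 0, 0, 0.02], [-0.105, 0, 0, 0, 0, 0, 0.02], [-0.12, 0, 0, 0, 0, 0, 0.02], [-0.125, 0, 0, 0, 0, 0, 0.02], [-0.125, 0, 0, 0, 0, 0, 0.02]]]}}

```text
time_s: 25.5
position: [0.4927, 0.2107, 0.2334]
tcp_rot: [[0.479, 0.829, 0.288], [0.145, 0.249, -0.958], [-0.866, 0.5, -0.001]]
force: [0.3, 0.3, -1.0]
opening: 0.339
```

```bash
python3 look.py 14 wrist,scene; python3 - <<'E'
from kin import *
from rig import *
st=read_state()
zoom(load("scene14.npz")["pixels"],140,130,300,250,5,"pics/s14z.png")
goal(st,[.49,.15,.27],Rdown(-80))
goal(st,[.4952,-.1251,.27],Rdown(-100))
E
```

```text
25.5 [0.4927 0.2107 0.2334] [  8.9  14.8 116.7  12.2  19.1  71.6] [ 0.3  0.3 -1. ]
shift [-0.0426  0.0012  0.0572] rot [  6.57  -1.82 -29.92] rows>= 3.6
shift [-0.0799 -0.063   0.3221] rot [ 26.11  -7.05 -29.4 ] rows>= 6.8
```

View pics/wrist14.png

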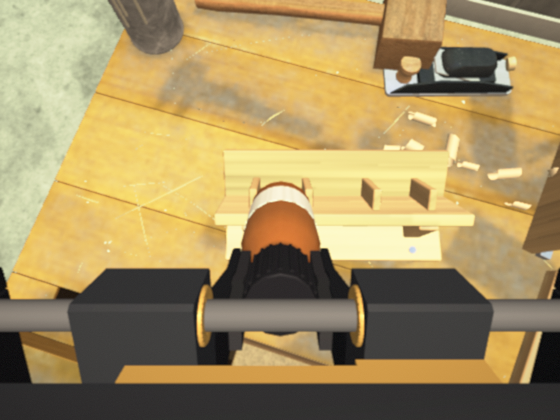

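View pics/s14z.png

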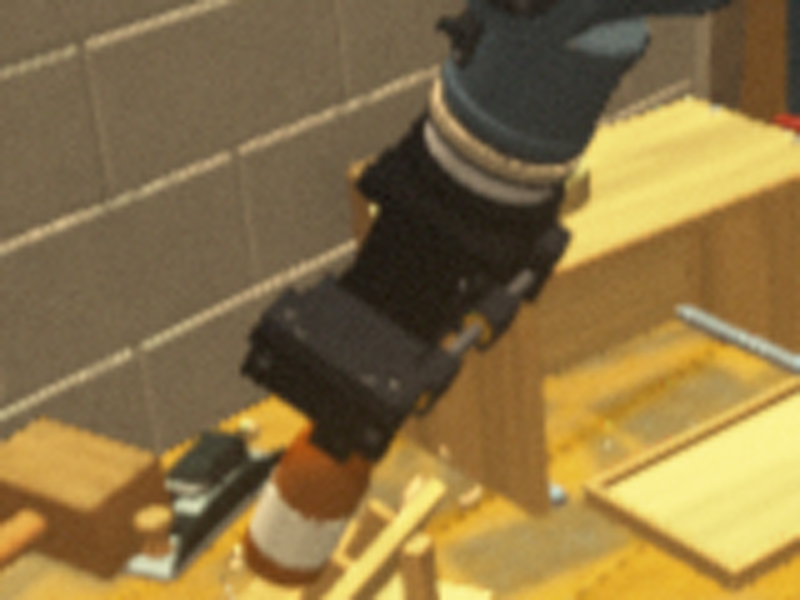

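Call:
{"fn": "play_rows", "kwargs": {"rows": [[[-0.006, -0.002, 0.008, 0.8, -0.2, -0.9, 0.02], [-0.016, -0.006, 0.03, 2.6, -0.7, -2.9, 0.02], [-0.026, -0.012, 0.06, 5.2, -1.4, -5.9, 0.02], [-0.034, -0.018, 0.095, 7.8, -2.1, -8.8, 0.02], [-0.042, -0.025, 0.13, 10.4, -2.8, -11.8, 0.02], [-0.05, -0.032, 0.165, 13, -3.5, -14.7, 0.02], [-0.057, -0.038, 0.2, 15.6, -4.2, -17.6, 0.02], [-0.063, -0.045, 0.235, 18.2, -4.9, -20.6, 0.02], [-0.069, -0.051, 0.265, 20.8, -5.6, -23.5, 0.02], [-0.075, -0.057, 0.295, 23.4, -6.3, -26.4, 0.02], [-0.079, -0.061, 0.315, 25.6, -6.9, -28.8, 0.02], [-0.08, -0.063, 0.322, 26.1, -7.1, -29.4, 0.02]]]}}

```text
time_s: 26.8
position: [0.4969, -0.1274, 0.2698]
tcp_rot: [[0.002, 0.984, -0.176], [-0.002, -0.176, -0.984], [-1.0, 0.002, 0.001]]
force: [0.6, 0.2, -0.8]
opening: 0.334
```

Call:
{"fn": "play_rows", "kwargs": {"rows": [[[0, 0, 0, 0, 0, 0, 0.02], [0, 0, 0, 0, 0, 0, 0.02]]]}}

```text
time_s: 27.0
position: [0.4945, -0.1238, 0.2698]
tcp_rot: [[-0.0, 0.985, -0.173], [0.001, -0.173, -0.985], [-1.0, -0.0, -0.001]]
force: [-0.8, 0.0, -3.1]
opening: 0.334
```

```bash
python3 look.py 15 wrist,side; python3 - <<'E'
from kin import *
from rig import *
st=read_state()
w=load("side15.npz")
zoom(w["pixels"],220,180,340,270,6,"pics/d15z.png")
goal(st,[.4952,-.1251,.13],Rdown(-100))
c=st["position"]
for dz in (.096,.099,.102):
    a=np.linspace(0,2*np.pi,60);q=proj(w,c-[0,0,dz]+.023*np.c_[np.cos(a),np.sin(a),0*a]);print(dz,(q[:,1].max()-180)*6,(q[:,0].min()-220)*6,(q[:,0].max()-220)*6)
E
```

```text
27.0 [ 0.4945 -0.1238  0.2698] [-26.7  18.   95.    0.   67.   73.3] [-0.8  0.  -3.1]
shift [0.1403 0.0009 0.0015] rot [ 0.08 -0.02 -0.02] rows>= 2.8
0.096 187.82175855213217 255.31348481664122 356.0340743970389
0.099 192.9782159380278 255.3175499511981 355.89423959422413
0.102 198.11976144415746 255.32160348685784 355.7548037868071
```

View pics/d15z.png

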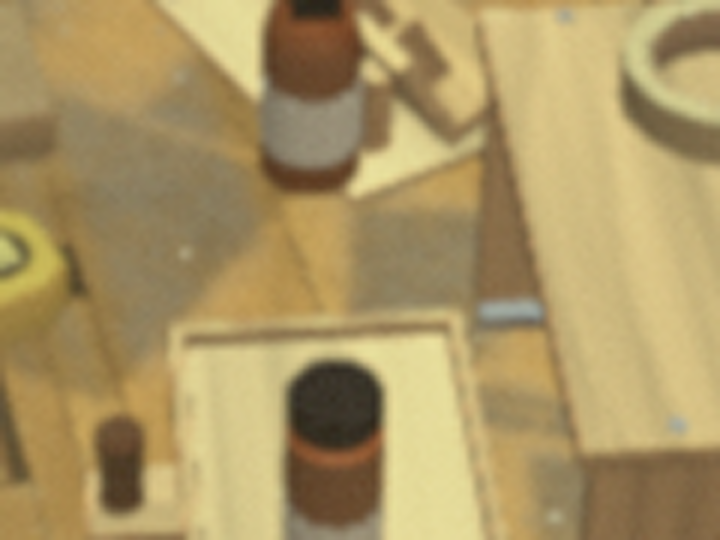

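View pics/wrist15.png

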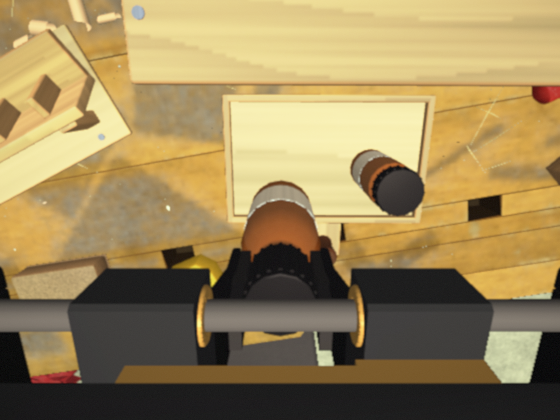

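Call:
{"fn": "play_rows", "kwargs": {"rows": [[[0.01, 0.001, 0, 0, 0, 0, 0.02], [0.03, 0.001, 0.001, 0, 0, 0, 0.02], [0.05, 0.001, 0.001, 0, 0, 0, 0.02], [0.07, 0.001, 0.001, 0, 0, 0, 0.02], [0.09, 0.001, 0.001, 0, 0, 0, 0.02], [0.11, 0.001, 0.001, 0, 0, 0, 0.02], [0.13, 0.001, 0.001, 0, 0, 0, 0.02], [0.143, 0.001, 0.001, 0, 0, 0, 0.02], [0.149, 0.001, 0.001, 0, 0, 0, 0.02], [0.151, 0.001, 0.001, 0, 0, 0, 0.02], [0.151, 0.001, 0.001, 0, 0, 0, 0.02]]]}}

```text
time_s: 28.2
position: [0.4964, -0.1261, 0.1198]
tcp_rot: [[0.001, 0.985, -0.173], [-0.001, -0.173, -0.985], [-1.0, 0.002, 0.001]]
force: [0.2, 0.3, -0.8]
opening: 0.338
```

Call:
{"fn": "play_rows", "kwargs": {"rows": [[[0.001, 0, 0, 0, 0, 0, 0.02], [0.003, 0, 0, 0, 0, 0, 0.02], [0.004, 0, 0, 0, 0, 0, 0.02], [0.004, 0, 0, 0, 0, 0, 0.02]]]}}

```text
time_s: 28.6
position: [0.4962, -0.1263, 0.1158]
tcp_rot: [[0.001, 0.985, -0.174], [-0.001, -0.174, -0.985], [-1.0, 0.001, 0.001]]
force: [1.1, 0.8, -1.5]
opening: 0.337
```

Call:
{"fn": "play_rows", "kwargs": {"rows": [[[0.001, 0, 0, 0, 0, 0, 0.02], [0.002, 0, 0, 0, 0, 0, 0.02], [0.003, 0, 0, 0, 0, 0, 0.02], [0.003, 0, 0, 0, 0, 0, 0.02]]]}}

```text
time_s: 29.0
position: [0.4961, -0.1262, 0.1125]
tcp_rot: [[0.001, 0.985, -0.174], [-0.001, -0.174, -0.985], [-1.0, 0.001, 0.001]]
force: [0.3, -1.1, -2.1]
opening: 0.337
```

Call:
{"fn": "play_rows", "kwargs": {"rows": [[[0.001, 0, 0, 0, 0, 0, 0.02], [0.001, 0, 0, 0, 0, 0, 0.02]]]}}

```text
time_s: 29.2
position: [0.4962, -0.1262, 0.1115]
tcp_rot: [[0.001, 0.985, -0.174], [-0.001, -0.174, -0.985], [-1.0, 0.001, 0.001]]
force: [-0.6, 0.9, -1.7]
opening: 0.337
```

Call:
{"fn": "play_rows", "kwargs": {"rows": [[[0.001, 0, 0, 0, 0, 0, 0.02], [0.001, 0, 0, 0, 0, 0, 0.02]]]}}

```text
time_s: 29.4
position: [0.4963, -0.1263, 0.1107]
tcp_rot: [[0.001, 0.985, -0.174], [-0.001, -0.174, -0.985], [-1.0, 0.001, 0.001]]
force: [-0.0, -0.3, -0.7]
opening: 0.335
```

Call:
{"fn": "play_rows", "kwargs": {"rows": [[[0.001, 0, 0, 0, 0, 0, 0.02], [0.001, 0, 0, 0, 0, 0, 0.02]]]}}

```text
time_s: 29.6
position: [0.4968, -0.1265, 0.1105]
tcp_rot: [[0.003, 0.985, -0.174], [-0.002, -0.174, -0.985], [-1.0, 0.003, 0.001]]
force: [-0.3, 0.2, 5.2]
opening: 0.336
```

Contact at 5.2 N, so I'll release.

Call:
{"fn": "play_rows", "kwargs": {"rows": [[[0, 0, 0, 0, 0, 0, 0.035], [0, 0, 0, 0, 0, 0, 0.05], [0, 0, 0, 0, 0, 0, 0.06], [0, 0, 0, 0, 0, 0, 0.06], [0, 0, 0, 0, 0, 0, 0.06]]]}}

```text
time_s: 30.1
position: [0.4962, -0.1262, 0.1095]
tcp_rot: [[0.001, 0.985, -0.174], [-0.001, -0.174, -0.985], [-1.0, 0.001, 0.001]]
force: [0.8, 0.1, -0.7]
opening: 0.653
```

Call:
{"fn": "play_rows", "kwargs": {"rows": [[[-0.01, 0, 0, 0, 0, 0, 0.06], [-0.03, 0, 0, 0, 0, 0, 0.06], [-0.05, 0, 0, 0, 0, 0, 0.06], [-0.08, 0, 0, 0, 0, 0, 0.06], [-0.11, 0, 0, 0, 0, 0, 0.06], [-0.13, 0, 0, 0, 0, 0, 0.06], [-0.14, 0, 0, 0, 0, 0, 0.06]]]}}

```text
time_s: 30.8
position: [0.497, -0.1265, 0.2524]
tcp_rot: [[0.005, 0.985, -0.174], [-0.003, -0.174, -0.985], [-1.0, 0.006, 0.002]]
force: [0.2, -0.6, -0.8]
opening: 0.691
```

```bash
python3 look.py 16 wrist,side jar_mid,bottle_mid; python3 - <<'E'
from kin import *
from rig import *
st=read_state()
zoom(load("side16.npz")["pixels"],220,200,340,290,6,"pics/d16z.png")
q=np.array(st["joint_positions"]);q[5]-=180
for p in ([.42,-.165,.25],[.40,-.161,.1],[.3946,-.1602,.024],[.513,-.181,.024]):
    q,e,e2=ik(np.array(p),Rdown(80),q);print(q.round(1),e,e2)
goal(st,[.40,-.16,.25],Rdown(80))
E
```

```text
30.8 [ 0.497  -0.1265  0.2524] [-26.8  19.3  96.2  -0.   64.2  73.2] [ 0.2 -0.6 -0.8]
wrist jar_mid [(0.73, [389.8, 191.2], 3659, [351, 155, 78, 71]), (0.68, [281.2, 191.6], 2573, [257, 155, 48, 70])]
wrist bottle_mid [(0.66, [279.1, 189.9], 2657, [257, 154, 49, 71])]
side jar_mid [(0.75, [274.5, 259.4], 609, [267, 240, 16, 42])]
side bottle_mid [(0.92, [270.8, 229.5], 379, [264, 213, 16, 40])]
[ -35.7   14.6  104.    -0.    61.4 -115.7] 3.1136538864826695e-08 7.746456460207137e-08
[ -36.8   28.6  115.8   -0.    35.7 -116.8] 7.382561734437136e-08 1.447577470608135e-07
[ -37.2   38.4  118.9   -0.    22.8 -117.2] 3.930865873861224e-08 7.615444773267021e-08
[ -31.2   41.8  101.8    0.    36.5 -111.2] 4.8182676410973184e-08 1.336812492541841e-07
shift [-0.0015 -0.0878  0.0503] rot [179.99   0.15   0.02] rows>= 21.0
```

View pics/d16z.png

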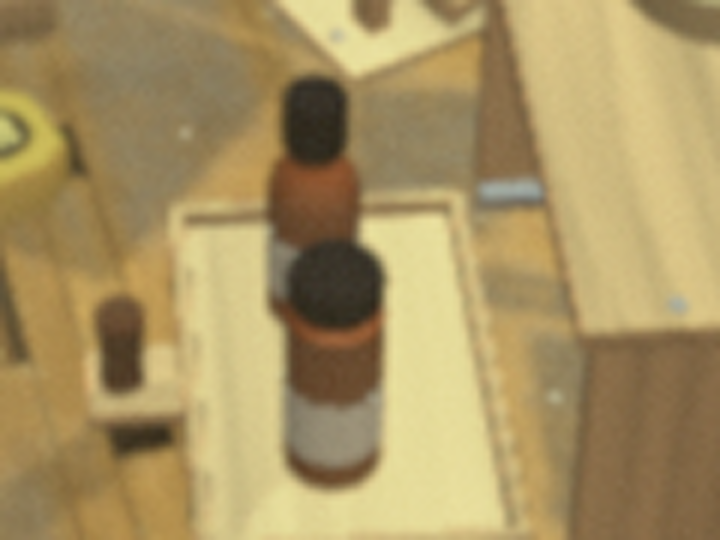

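View pics/wrist16.png

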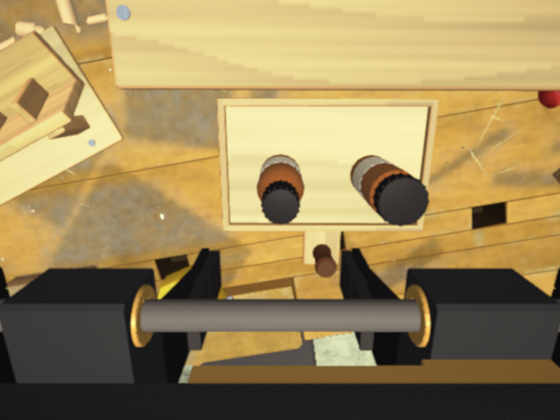

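Call:
{"fn": "play_rows", "kwargs": {"rows": [[[0, -0.02, 0.01, -8, 0, 0, 0.06], [0, -0.04, 0.02, -16, 0, 0, 0.06], [0, -0.06, 0.03, -24, 0, 0, 0.06], [0, -0.08, 0.04, -32, 0, 0, 0.06], [0, -0.088, 0.05, -40, 0, 0, 0.06], [0, -0.088, 0.05, -90, 0, 0, 0.06], [0, -0.088, 0.05, -90, 0, 0, 0.06], [0, -0.088, 0.05, -90, 0, 0, 0.06], [0, -0.088, 0.05, -90, 0, 0, 0.06], [0, -0.088, 0.05, -90, 0, 0, 0.06], [0, -0.088, 0.05, -90, 0, 0, 0.06]]]}}

```text
time_s: 32.2
position: [0.4001, -0.1597, 0.2485]
tcp_rot: [[-0.001, 0.168, 0.986], [0.001, 0.986, -0.168], [-1.0, 0.001, -0.001]]
force: [0.4, -0.3, 0.1]
opening: 0.689
```

Call:
{"fn": "play_rows", "kwargs": {"rows": [[[0, 0, 0, -90, 0, 0, 0.06], [0, 0, 0, -90, 0, 0, 0.06], [0, 0, 0, -90, 0, 0, 0.06], [0, 0, 0, -90, 0, 0, 0.06], [0, 0, 0, -90, 0, 0, 0.06], [0, 0, 0, -90, 0, 0, 0.06], [0, 0, 0, -90, 0, 0, 0.06], [0, 0, 0, -90, 0, 0, 0.06], [0, 0, 0, -90, 0, 0, 0.06], [0, 0, 0, -90, 0, 0, 0.06], [0, 0, 0, -90, 0, 0, 0.06], [0, 0, 0, -90, 0, 0, 0.06]]]}}

```text
time_s: 33.4
position: [0.4002, -0.1597, 0.2486]
tcp_rot: [[-0.001, -0.985, 0.174], [0.001, 0.174, 0.985], [-1.0, 0.001, 0.001]]
force: [-0.8, -0.7, 1.0]
opening: 0.688
```

```bash
python3 look.py 17 wrist,side,scene jar_mid,bottle_mid; python3 - <<'E'
from kin import *
from rig import *
st=read_state();print(st["tcp_rot"])
goal(st,[.3946,-.1602,.025],Rdown(80))
E
```

```text
33.4 [ 0.4002 -0.1597  0.2486] [ -36.7   13.1  106.6    0.    60.4 -116.7] [-0.8 -0.7  1. ]
wrist jar_mid [(0.79, [236.9, 263.2], 2144, [215, 229, 41, 70])]
wrist bottle_mid [(0.92, [321.4, 265.1], 2202, [303, 230, 40, 69])]
side jar_mid [(0.63, [276.8, 257.9], 650, [267, 240, 17, 42])]
side bottle_mid [(0.69, [270.4, 229.4], 370, [264, 213, 17, 38])]
scene jar_mid [(0.67, [306.7, 203.5], 412, [301, 186, 13, 37])]
scene bottle_mid [(0.8, [287.8, 216.3], 555, [279, 193, 16, 41])]
[[ 0.0011 -0.9847  0.174 ]
 [-0.0008  0.174   0.9847]
 [-1.     -0.0012 -0.0006]]
shift [ 0.2246  0.0062 -0.0011] rot [-0.02 -0.03  0.07] rows>= 4.5
```

View pics/wrist17.png

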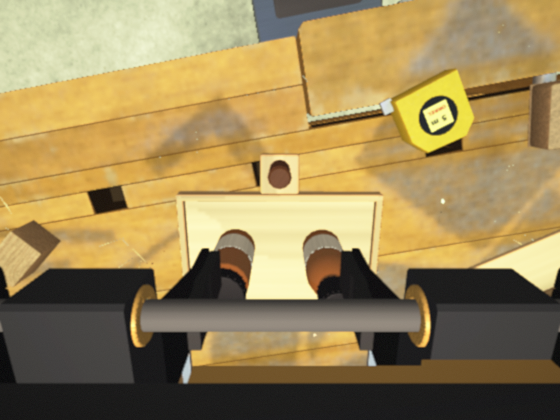

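View pics/scene17.png

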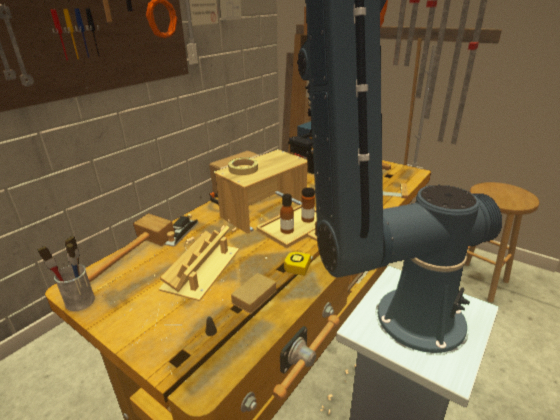

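```bash
python3 - <<'E'
from h import *
w=load("wrist17.npz");print(proj(w,[[.3946,-.1602,.058],[.3946,-.1602,.012]]))
print(onz(w,(279.5,178.5),.058))
zoom(w["pixels"],230,130,330,205,8,"pics/w17z.png")
E
```

```text
[[279.7491 178.0425]
 [279.7878 169.3946]]
[ 0.395  -0.1605  0.058 ]
```

View pics/w17z.png

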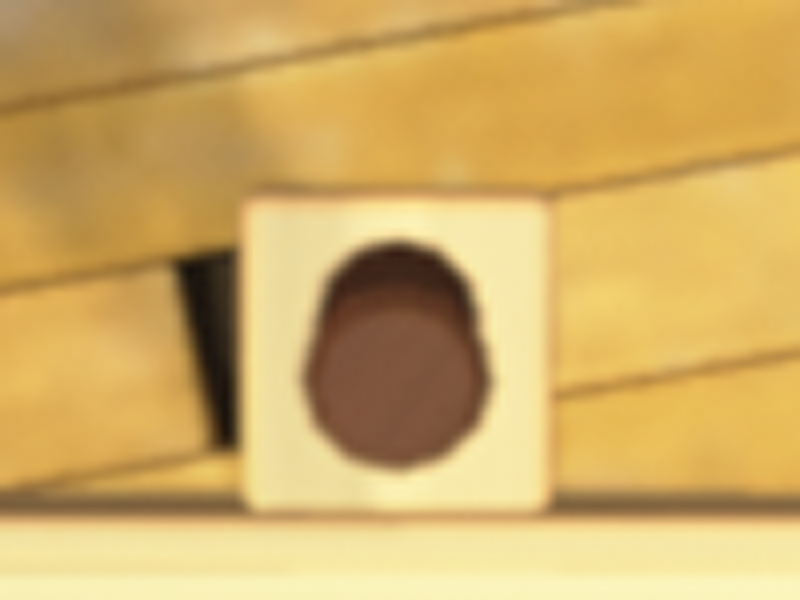

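Call:
{"fn": "play_rows", "kwargs": {"rows": [[[0.03, 0.006, -0.001, 0, 0, 0, 0.06], [0.07, 0.006, -0.001, 0, 0, 0, 0.06], [0.11, 0.006, -0.001, 0, 0, 0, 0.06], [0.14, 0.006, -0.001, 0, 0, 0, 0.06], [0.17, 0.006, -0.001, 0, 0, 0, 0.06], [0.195, 0.006, -0.001, 0, 0, 0, 0.06], [0.212, 0.006, -0.001, 0, 0, 0, 0.06], [0.222, 0.006, -0.001, 0, 0, 0, 0.06], [0.224, 0.006, -0.001, 0, 0, 0, 0.06], [0.224, 0.006, -0.001, 0, 0, 0, 0.06]]]}}

```text
time_s: 34.85
position: [0.3951, -0.1604, 0.0257]
tcp_rot: [[0.001, -0.985, 0.174], [-0.001, 0.174, 0.985], [-1.0, -0.001, -0.001]]
force: [-0.0, 0.2, -0.0]
opening: 0.689
```

Call:
{"fn": "play_rows", "kwargs": {"rows": [[[0, 0, 0, 0, 0, 0, 0.012], [0, 0, 0, 0, 0, 0, 0.012], [0, 0, 0, 0, 0, 0, 0.012], [0, 0, 0, 0, 0, 0, 0.012], [0, 0, 0, 0, 0, 0, 0.012], [0, 0, 0, 0, 0, 0, 0.012]]]}}

```text
time_s: 35.45
position: [0.3946, -0.1595, 0.0257]
tcp_rot: [[0.001, -0.985, 0.175], [0.0, 0.175, 0.985], [-1.0, -0.0, 0.0]]
force: [0.5, 0.8, 2.8]
opening: 0.25
```

```bash
python3 look.py 18 wrist,side
```

```text
35.45 [ 0.3946 -0.1595  0.0257] [ -37.2   38.2  118.9    0.1   22.9 -117.2] [0.5 0.8 2.8]
```

View pics/side18.png

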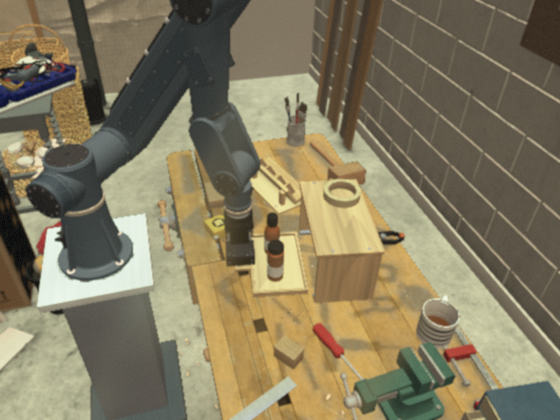

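Call:
{"fn": "play_rows", "kwargs": {"rows": [[[0, -0.001, 0, 0, 0, 0, 0.012], [0, -0.003, 0, 0, 0, 0, 0.012], [0, -0.007, 0, 0, 0, 0, 0.012], [0, -0.012, 0, 0, 0, 0, 0.012], [0, -0.018, 0, 0, 0, 0, 0.012], [0, -0.024, 0, 0, 0, 0, 0.012], [0, -0.03, 0, 0, 0, 0, 0.012], [0, -0.036, 0, 0, 0, 0, 0.012], [0, -0.042, 0, 0, 0, 0, 0.012], [0, -0.046, 0, 0, 0, 0, 0.012], [0, -0.049, 0, 0, 0, 0, 0.012], [0, -0.05, 0, 0, 0, 0, 0.012]]]}}

```text
time_s: 36.75
position: [0.4441, -0.1685, 0.0257]
tcp_rot: [[0.001, -0.985, 0.174], [-0.0, 0.174, 0.985], [-1.0, -0.001, -0.0]]
force: [-0.9, 3.9, 4.8]
opening: 0.248
```

```bash
python3 look.py 19 side jar_mid,bottle_mid; python3 -c "
from h import *
zoom(load('side19.npz')['pixels'],220,190,340,280,6,'pics/d19z.png')"
```

```text
36.75 [ 0.4441 -0.1685  0.0257] [ -34.3   39.3  111.8    0.    28.8 -114.3] [-0.9  3.9  4.8]
side jar_mid [(0.83, [293.0, 261.3], 650, [285, 239, 18, 42])]
side bottle_mid [(0.71, [287.0, 229.2], 453, [280, 212, 17, 42])]
```

View pics/d19z.png

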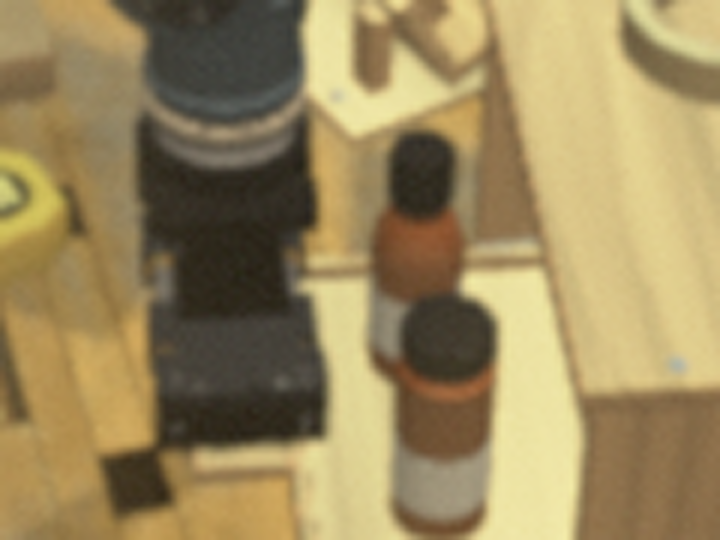

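Both are still standing after 50 mm, so I'll carry on.

Call:
{"fn": "play_rows", "kwargs": {"rows": [[[0, -0.001, 0, 0, 0, 0, 0.012], [0, -0.003, 0, 0, 0, 0, 0.012], [0, -0.007, 0, 0, 0, 0, 0.012], [0, -0.013, 0, 0, 0, 0, 0.012], [0, -0.02, 0, 0, 0, 0, 0.012], [0, -0.027, 0, 0, 0, 0, 0.012], [0, -0.034, 0, 0, 0, 0, 0.012], [0, -0.041, 0, 0, 0, 0, 0.012], [0, -0.048, 0, 0, 0, 0, 0.012], [0, -0.054, 0, 0, 0, 0, 0.012], [0, -0.059, 0, 0, 0, 0, 0.012], [0, -0.06, 0, 0, 0, 0, 0.012]]]}}

```text
time_s: 38.1
position: [0.5038, -0.1792, 0.0257]
tcp_rot: [[0.002, -0.985, 0.174], [-0.001, 0.174, 0.985], [-1.0, -0.002, -0.0]]
force: [0.3, 3.9, 5.3]
opening: 0.252
```

Call:
{"fn": "play_rows", "kwargs": {"rows": [[[0, -0.001, 0, 0, 0, 0, 0.012], [0, -0.003, 0, 0, 0, 0, 0.012], [0, -0.005, 0, 0, 0, 0, 0.012], [0, -0.006, 0, 0, 0, 0, 0.012], [0, -0.006, 0, 0, 0, 0, 0.012]]]}}

```text
time_s: 38.6
position: [0.5093, -0.1802, 0.0257]
tcp_rot: [[0.001, -0.985, 0.174], [-0.001, 0.174, 0.985], [-1.0, -0.001, -0.0]]
force: [0.4, 5.2, 3.9]
opening: 0.25
```

Call:
{"fn": "play_rows", "kwargs": {"rows": [[[0, -0.001, 0, 0, 0, 0, 0.012], [0, -0.002, 0, 0, 0, 0, 0.012], [0, -0.003, 0, 0, 0, 0, 0.012], [0, -0.004, 0, 0, 0, 0, 0.012], [0, -0.005, 0, 0, 0, 0, 0.012], [0, -0.005, 0, 0, 0, 0, 0.012]]]}}

```text
time_s: 39.2
position: [0.5124, -0.1807, 0.0257]
tcp_rot: [[-0.002, -0.985, 0.173], [0.0, 0.173, 0.985], [-1.0, 0.002, 0.0]]
force: [-2.9, 3.7, 6.8]
opening: 0.251
```

```bash
python3 look.py 20 side,scene; python3 -c "
from h import *
zoom(load('side20.npz')['pixels'],220,190,340,280,6,'pics/d20z.png')
zoom(load('scene20.npz')['pixels'],220,140,340,230,6,'pics/s20z.png')"
```

```text
39.2 [ 0.5124 -0.1807  0.0257] [ -31.2   41.6  101.8   -0.1   36.7 -111.1] [-2.9  3.7  6.8]
```

View pics/d20z.png

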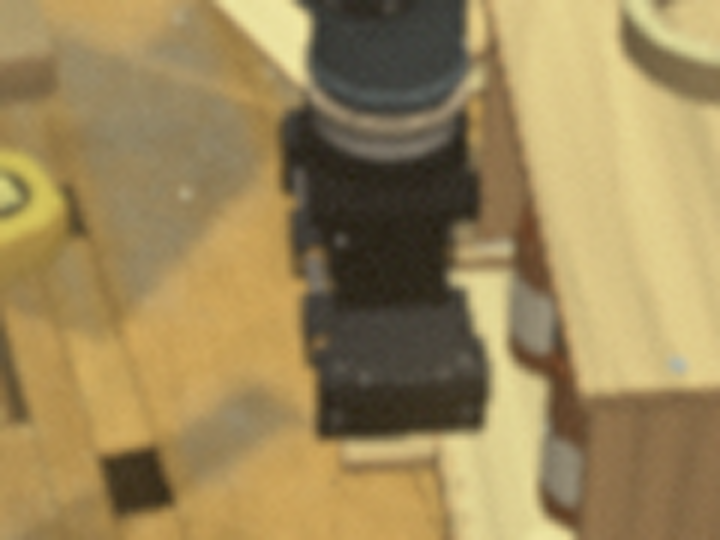

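View pics/s20z.png

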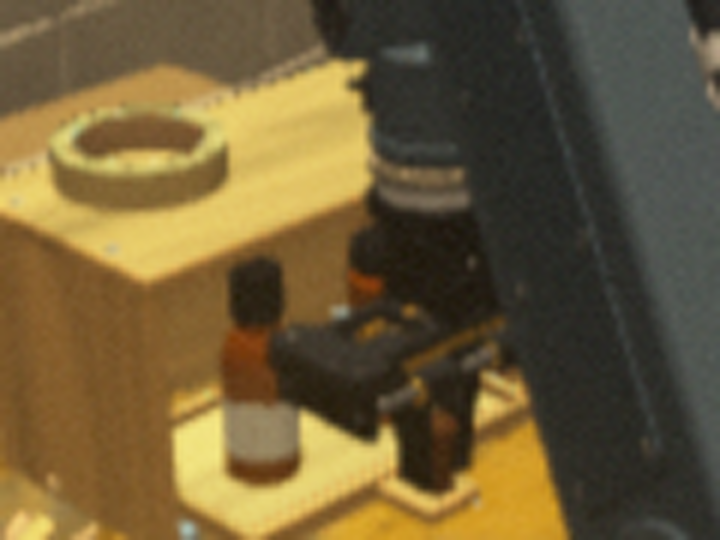

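Call:
{"fn": "play_rows", "kwargs": {"rows": [[[0, -0.001, 0, 0, 0, 0, 0.012], [0, -0.002, 0, 0, 0, 0, 0.012], [0, -0.002, 0, 0, 0, 0, 0.012]]]}}

```text
time_s: 39.6
position: [0.5123, -0.1807, 0.0257]
tcp_rot: [[-0.006, -0.985, 0.173], [0.002, 0.173, 0.985], [-1.0, 0.007, 0.001]]
force: [-8.5, 2.9, 9.8]
opening: 0.251
```

Call:
{"fn": "play_rows", "kwargs": {"rows": [[[0, 0.003, 0, 0, 0, 0, 0.012], [0, 0.003, 0, 0, 0, 0, 0.025], [0, 0.003, 0, 0, 0, 0, 0.035], [0, 0.003, 0, 0, 0, 0, 0.05], [0, 0.003, 0, 0, 0, 0, 0.05], [0, 0.003, 0, 0, 0, 0, 0.05], [0, 0.003, 0, 0, 0, 0, 0.05]]]}}

```text
time_s: 40.3
position: [0.5132, -0.1813, 0.0257]
tcp_rot: [[0.001, -0.985, 0.174], [-0.001, 0.174, 0.985], [-1.0, -0.002, -0.001]]
force: [0.2, -0.1, 0.2]
opening: 0.559
```

Call:
{"fn": "play_rows", "kwargs": {"rows": [[[-0.01, 0.001, 0, 0, 0, 0, 0.05], [-0.03, 0.002, 0, 0, 0, 0, 0.05], [-0.05, 0.005, 0, 0, 0, 0, 0.05], [-0.08, 0.02, 0, 0, 0, 0, 0.05], [-0.11, 0.05, 0, 0, 0, 0, 0.06], [-0.14, 0.08, 0, 0, 0, 0, 0.06], [-0.17, 0.11, 0, 0, 0, 0, 0.06], [-0.19, 0.13, 0, 0, 0, 0, 0.06], [-0.19, 0.13, 0, 0, 0, 0, 0.06]]]}}

```text
time_s: 41.2
position: [0.3835, -0.1579, 0.2182]
tcp_rot: [[0.004, -0.985, 0.175], [-0.003, 0.175, 0.985], [-1.0, -0.005, -0.003]]
force: [0.5, 0.0, -0.0]
opening: 0.691
```

```bash
python3 look.py 21 wrist,side,scene jar_mid,bottle_mid; python3 -c "
from h import *
zoom(load('side21.npz')['pixels'],220,190,340,280,6,'pics/d21z.png')
zoom(load('scene21.npz')['pixels'],220,140,340,230,6,'pics/s21z.png')"
```

```text
41.2 [ 0.3835 -0.1579  0.2182] [ -37.9   14.3  111.2   -0.    54.2 -117.8] [ 0.5  0.  -0. ]
wrist jar_mid [(0.92, [240.4, 356.9], 820, [218, 341, 40, 25])]
wrist bottle_mid [(0.74, [320.0, 357.3], 807, [303, 341, 39, 26]), (0.53, [280.6, 343.3], 4923, [186, 274, 189, 104])]
side jar_mid [(0.53, [315.0, 265.5], 186, [309, 249, 9, 29])]
side bottle_mid [(0.71, [307.1, 236.8], 171, [304, 225, 8, 28])]
scene jar_mid [(0.77, [283.8, 194.1], 398, [278, 177, 13, 34])]
scene bottle_mid [(0.76, [259.7, 203.5], 363, [257, 183, 12, 37]), (0.68, [274.4, 217.2], 1037, [249, 196, 60, 37])]
```

View pics/wrist21.png

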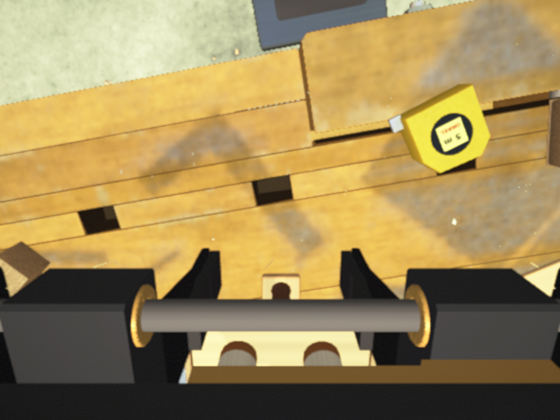

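View pics/s21z.png

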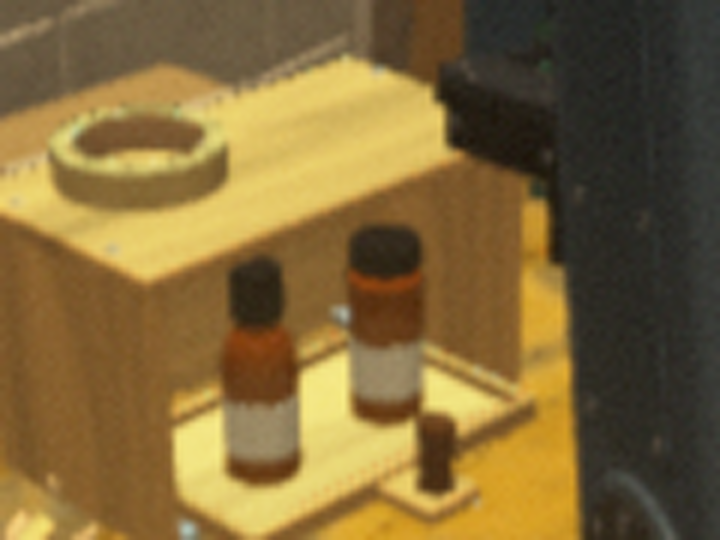

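View pics/side21.png

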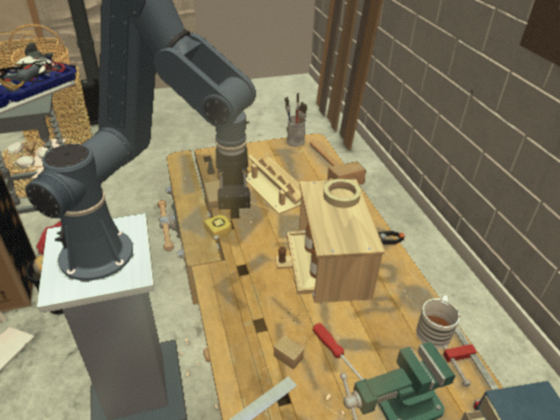

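```bash
python3 - <<'E'
from h import *
from rig import *
s=load("scene21.npz");s0=load("scene0.npz");d=load("side21.npz");w=load("wrist21.npz")
print("knob top scene",onz(s,(220+437/6-.4,140+420/6-.4),.058),"expected",proj(s,[[.5128,-.1811,.058]]))
zoom(d["pixels"],260,220,340,280,9,"pics/d22z.png")
print("side exp knobtop zoom",(proj(d,[[.5128,-.1811,.058]])-[260,220])*9)
zoom(w["pixels"],230,260,330,335,8,"pics/w22z.png")
print("wrist exp foot",(proj(w,[[.5128,-.1811,.012],[.491,-.1811+.0038,.012]])-[230,260])*8)
for n,r in (("scene",["sanding_mid","measure_mid","cone_mid"]),("side",["block_mid"])):
    capture(n)
    for t in r: print(t,[(round(x["p"],2),np.round(x["at"],1)) for x in trace(n,t)[:1]])
st=read_state();print(st["time_s"],st["qvel"].round(2))
E
```

```text
knob top scene [ 0.5174 -0.1897  0.058 ] expected [[292.1253 210.9718]]
side exp knobtop zoom [[200.5402 267.1677]]
wrist exp foot [[409.6511 234.3698]
 [409.5463  97.4765]]
sanding_mid [(0.56, array([251.8, 291.6]))]
measure_mid [(0.74, array([301.6, 259.4]))]
cone_mid [(0.47, array([205.7, 326.1]))]
block_mid [(0.63, array([285.8, 351.7]))]
41.95 [-0.01 -0.33  0.05 -0.06  0.05  0.05]
```

View pics/d22z.png

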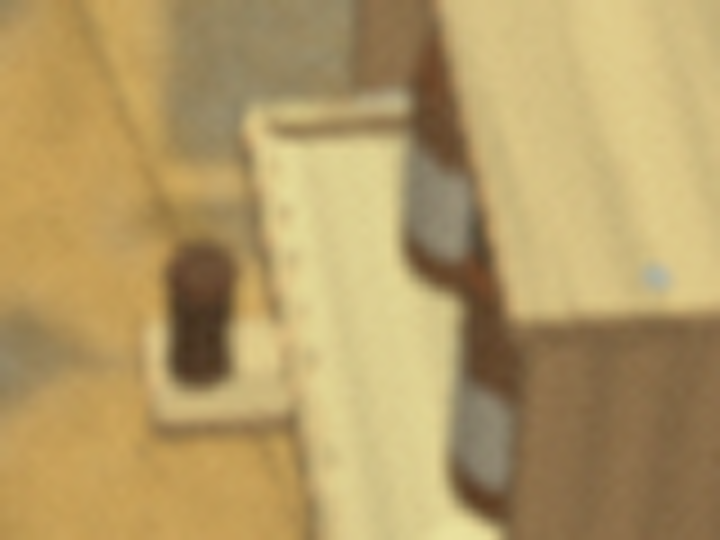

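View pics/w22z.png

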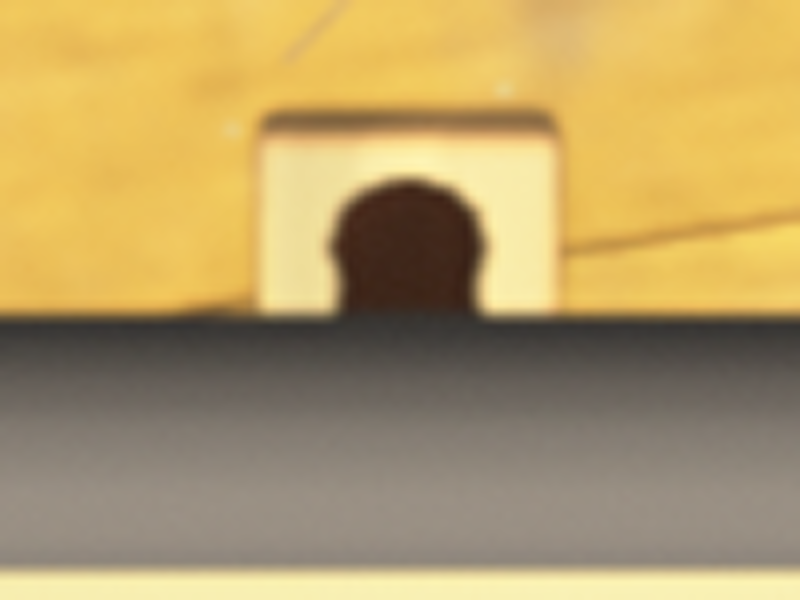

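```bash
python3 -c "
from rig import *
print(hand_in())"
```

```text
the job is handed in; nothing more can be done
None
```

I carried out the whole task and handed it in at about 42 s of the 72 s allowed; `hand_in()` gives no verdict, so I don't know the judged result.

**What I did**
1. **Tray out:** I pinched the knob and pulled the tray about 0.104 m to its stop, where the force rose to about 13 N.
2. **Jar:** I lifted it out of the rack along its 30° axis and stood it in the right half of the tray. I lowered it until the bed touched (about 4 N) before letting go.
3. **Bottle:** I did the same with the bottle in the left half (about 5 N at touch).
4. **Tray home:** I gripped the knob again and pushed the tray in slowly until it stopped. I then let go and moved the arm clear.

**Last checks**
- **Tray travel:** By the TCP reading, the closing travel was about 0.1196 m of the 0.12 m, and the force rose at the end (about 8 N).
- **Knob position:** The side and wrist pictures show the knob within about 3 mm of where it should be with the tray home. A single-camera estimate from the scene picture was about 1 cm off. That camera was similarly off on the knob at the start, so I set it aside.
- **Bottle and jar:** Both stand upright inside the lip, the bottle left and the jar right, each about 50 mm from the middle line.
- **Other things on the bench:** The networks found the sanding block, tape measure, cone and offcut within about 6 pixels of where they first were. The cone's match was weak (p 0.47). I saw no contact with any of them.
- **Arm:** It touches nothing, and the force reading is about 0.

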